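# Gauge the clearance under a chucked tube with a tapered feeler blade

### The arm

A 6-joint arm with a two-finger parallel gripper is mounted at the origin on the work surface. World frame = base frame: x ahead of the robot, y to its left, z up, the work surface at z = 0. Lengths are in m, angles in degrees, forces in N, time in s.
With the tool pointing down it reaches from about 0.35 to 0.875 m from the base axis. Payload 4.2 kg.
Tool frame: the origin (TCP) lies midway between the tips of the shut fingers; the grasp point (between the pads) lies 19 mm behind it (hold_point_z is the z of the grasp point in the tool frame, in m); z points along the fingers, y is the direction in which the jaws open and shut (so a half turn about z gives the same grasp; the last joint's range is limited). The gripper opens to 87 mm and grips with 3 to 60 N. Pads are 19 mm wide; open, the fingers measure 117 mm over their backs; the gripper's body (75 mm by 190 mm) begins 51 mm behind the grasp point.
Start: joints at [83.801, 22.042, 0.453, 0, -68.411, -14.817], TCP at [0.224, 0.583, 0.223] pointing down, gripper open.
Joint ranges: [-179.83, 179.83], [-69.29, 118.12], [-61.27, 80.66], [-181.25, 117.63], [-171.15, -9.14], [-177.46, 177.46]. Speed limits (degrees/s): [159.86, 159.86, 180, 180, 180, 180].

### API

Orientations are given as a 3x3 rotation matrix whose columns are the frame's x, y, z axes.
In Python, from station import * gives the robot as it stands. The module is installed in compiled form; this text tells all that it offers.
- The arm moves only by the tool jog_arm, never from a script. Its argument "moves" is a list of rows, each a list of 7 numbers: the closure, from -1 (fully open) to 1 (shut), then the shift along the tool's x, y, z in m, then the turn, a rotation vector about the tool's x, y, z in rad. In form: [[gripper, x, y, z, wx, wy, wz], ...]. A call has exactly 10 rows; each row is the pose to reach, as a shift and turn from the pose commanded when the call began, along the tool's axes at that moment; what a row does not reach only later rows make up. A row lasts 1/12 s, in which the tool goes at most 41.7 mm and 7.16 degrees, less where a joint would pass 70% of its speed; a pose out of reach is approached as far as the arm can. A call with a gripper value outside its range is refused whole. The fingers move at their own pace and stop on an object; the grip force is fixed at half the most. Time passes only in rows, so rows that repeat a pose let the fingers close, or fill a call up. It gives the time, the measured TCP pose, the force and the opening at its end, in the units of the state.
- sense(): the state, without advancing time (a new reading comes with each control period).
- capture(name): name is "side" or "top" or "wrist"; returns a dict with "frame" (400x640x3 uint8, red, green, blue), "fov_y" (degrees; the focal length in pixels is half the picture's height over the tangent of half this angle, whatever the lens; pixels are square), "cx", "cy" (the principal point, pixels), "world_from_camera" (4x4, takes a point from camera to world coordinates). Camera axes: x right, y down, z forward; pixel columns grow to the right and rows downward; lengths in m; the calibration is good to about 2 mm. The wrist camera is an equidistant fisheye: a pixel r from the principal point sees the ray r / f radians off the axis. A picture is of the moment at which its call begins. There is no depth.
- finish_job(): hands the job in, once; it reports no verdict.
The state is a dict: "time_s": time; "joints": joint angles; "joint_velocities": joint speeds; "effort": joint torques, N m; "tcp_pos": TCP position; "ee_rot": TCP orientation; "wrist_force": force on the tool from outside, world axes, zero at the start; "moment": the same for the moment, N m; "gripper_width": opening from 0.0 (shut) to 1.0 (fully open).
Only numpy, scipy, OpenCV 4.12 (cv2) and the standard library are available. Lean on these libraries where they do the work, as an engineer would, in place of code of your own. Each camera call takes 0.05 s, during which the arm holds its last target.

### The job

Before we engrave the tube, find out how much clearance there is under it. First take the chuck key out of the way and lay it in the black tray; then take the tapered feeler blade by its red grip and slide it, flat on the bed and square to the tube, under the middle of the tube until you feel it bite, without forcing the tube up. Leave it there so that the gap can be read off it, and leave the other things alone.

Things in the scene. Friction and masses are not known exactly. Their poses are not given: they have to be found in the camera images.
- rotary: Fixed rotary unit: column and grey head at its +y end carry a chuck holding a horizontal steel tube, 50 mm diameter, axis along y. Origin: on the bed below the middle of the free tube; x points squarely across under the tube, away from the robot. Tube y -75 to +70, 63 mm chuck +72 to +114 (up to 75 high), head, foot and column to +255 mm (65 mm to either side in x, 170 high)
- tube_mid (a point): On the tube's axis, middle of its free length; tube radius 25 mm, so the gap under the tube is this height minus 25 mm: 8 to 17 mm, different each time. The head sits on a stiff height slide: it stays put under 15 N of lift and slips upward beyond about 20 N
- gauge: Loose tapered brass feeler blade flat on the bed, 180 mm long, 36 wide, 0.22 kg. Origin: centre of its underside; x points to the thin nose (at x = +90), z up. The top slopes from 5 mm thick at the nose to 21 mm at x = -25 (7.9 degrees); then a flat tail, 12 mm thick, to x = -90. A red upright grip stands on the tail
- gauge_grip (a point): Middle of the red grip, at x = -65 mm, 45 mm above the blade's underside: where to hold it. The grip is 16 mm wide along the blade's y, 34 mm along x, and reaches from 12 to 62 mm above the underside
- gauge_slope: Frame on the blade's sloping top face (moves with the blade). Origin: middle of the slope (at x = +32.5, z = +13 mm in gauge); x runs down the slope to the nose, z is square out of the slope. The slope reaches from x = -58 to +58 mm. The tube touches the slope when the tube's axis is 25 mm along z from it
- chuck_key: Loose dark steel T-shaped chuck key lying on the bed in front of the tube (robot's side), across the blade's path, 0.14 kg. Square shank 13 x 13 mm along x from -60 to +46 mm, 70 mm cross bar (11 mm thick) along y at x = +45 mm. Origin: centre of the shank's underside, a good place to grip it
- key_mid (a point): Middle of the key's shank, 6.5 mm above its underside
- tray: Fixed shallow open black tray, outside 120 (x) x 190 (y) x 18 mm high, walls and floor 4 mm. Origin: centre of its underside
- tumbler: Bystander: loose open steel tumbler standing upright, 72 mm in diameter, 110 mm high. Origin: centre of its underside
- caliper: Bystander: loose steel caliper lying flat, 160 mm long, beside the tube's free end. Origin: centre of its beam's underside
- ring_dish: Bystander: loose shallow round black dish, 120 mm in diameter, 18 mm high, to the right. Origin: centre of its underside
Not all that is in view belongs to the job. Of the things shaped like the gauge, the brass one is meant. What is shaped like the chuck_key but orange is not meant.

How it is judged:
By the outcome, as a careful person would: the job done as asked, in the order asked, and still so for the second after the job is handed in, with the robot touching nothing.
It also fails if it takes over 72 s, if anything falls off the work surface, if the arm or the gripper's body presses on something with over 40 N, if the wrist force passes 120 N, or if a joint passes its speed limit or range.

## Working session

There is one attempt and no reset: what is moved stays moved. The work goes in short steps, Python scripts to look and compute and a tool call to move; the robot and the scene stay as the last step left them, time stands still between calls to the robot, and variables do not carry over. Pictures are saved under pics/ and viewed, and the job is handed in when it is done.

Besides the shell and the picture viewer there is one more tool, called as a command line: name --pt "numbers of a row" for each row, then --argument value for the rest. jog_arm: Moves the arm, as the interface text tells. Its arguments: {"type":"object","properties":{"moves":{"type":"array"}},"required":["moves"]}

```bash
mkdir -p pics; python3 - <<'E'
from station import *
import cv2,numpy as np,pickle
d={}
for n in ["side","top","wrist"]:
    c=capture(n); d[n]=c
    cv2.imwrite(f"pics/{n}0.png",c["frame"][:,:,::-1])
    print(n,c["fov_y"],c["cx"],c["cy"]);print(np.round(c["world_from_camera"],4))
pickle.dump(d,open("c0.pkl","wb"))
s=sense();print(s)
E
```

```text
side 49.37760678427309 323.8212685226612 192.22641854824846
[[ 0.8638 -0.3879  0.3214  0.1104]
 [-0.5036 -0.6471  0.5725 -0.653 ]
 [-0.0141 -0.6564 -0.7543  0.9308]
 [ 0.      0.      0.      1.    ]]
top 56.05801464336834 320.1215379556451 205.0817901555752
[[ 0.0127 -0.9943  0.1061  0.3805]
 [-0.9999 -0.0133 -0.0052  0.0131]
 [ 0.0066 -0.106  -0.9943  1.0845]
 [ 0.      0.      0.      1.    ]]
wrist 65.70646984690485 316.6080684177275 196.89549631482924
[[-0.3584 -0.8902 -0.2813  0.3014]
 [-0.9336  0.3424  0.1061  0.5526]
 [ 0.0018  0.3006 -0.9537  0.3835]
 [ 0.      0.      0.      1.    ]]
{'time_s': 0.15, 'joints': array([ 8.38005362e+01,  2.20786607e+01,  3.96107492e-01, -1.98327927e-02,
       -6.84134646e+01, -1.48157265e+01]), 'joint_velocities': array([ 0.02174038, -0.2628932 ,  0.24088337,  0.04316343, -0.10542504,
        0.06652896]), 'effort': array([ 1.81500591e-04, -3.91050732e+01,  1.87586403e+01,  4.22229096e+00,
        1.24037368e-02, -1.39505100e-04]), 'tcp_pos': array([0.22396702, 0.58297879, 0.22172235]), 'ee_rot': array([[ 9.33439639e-01, -3.58734149e-01, -5.00957686e-04],
       [-3.58734480e-01, -9.33438221e-01, -1.63124569e-03],
       [ 1.17570483e-04,  1.70238018e-03, -9.99998544e-01]]), 'wrist_force': array([ 1.36004473,  1.30623077, -0.18600229]), 'moment': array([-0.00709732,  0.00455318, -0.0319199 ]), 'gripper_width': 1.0008934212183818}
```

View pics/side0.png

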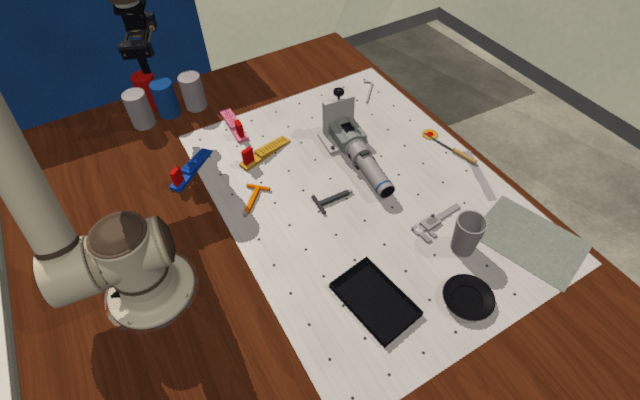

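View pics/top0.png

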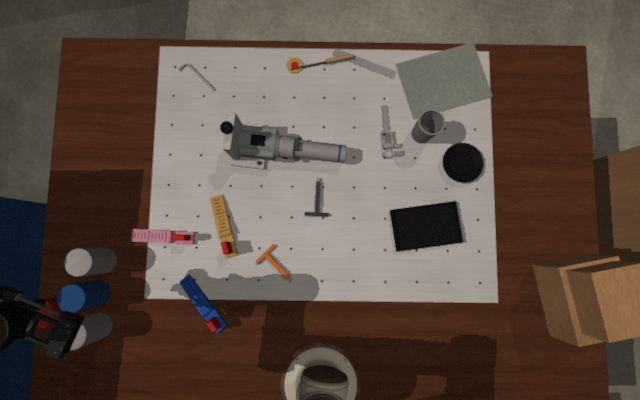

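View pics/wrist0.png

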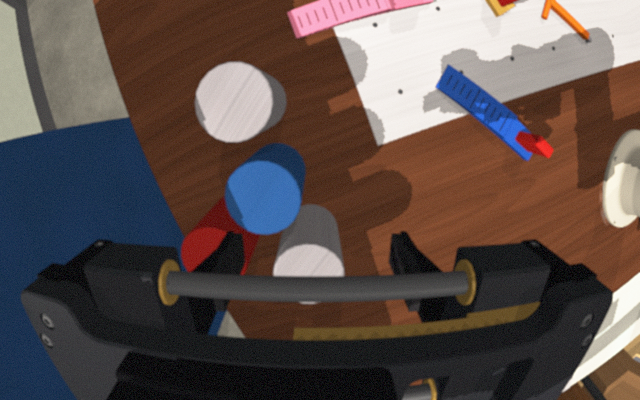

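Top image. Gauge-like: brass (223,226), pink (165,237), blue (203,305); I choose the brass one. Key-like: dark steel (317,198), orange (275,262); I choose the dark one. Next I check the choice in close crops.

```bash
cat > h.py <<'E'
import cv2,numpy as np,pickle
def proj(c,P):
    P=np.atleast_2d(P);T=np.linalg.inv(c["world_from_camera"]);q=P@T[:3,:3].T+T[:3,3]
    f=200/np.tan(np.radians(c["fov_y"]/2))
    if c.get("fish"):
        r=np.hypot(q[:,0],q[:,1]);th=np.arctan2(r,q[:,2]);k=f*th/np.maximum(r,1e-9)
        return np.c_[c["cx"]+k*q[:,0],c["cy"]+k*q[:,1]]
    return np.c_[c["cx"]+f*q[:,0]/q[:,2],c["cy"]+f*q[:,1]/q[:,2]]
def back(c,uv,z):
    f=200/np.tan(np.radians(c["fov_y"]/2));u=(uv[0]-c["cx"])/f;v=(uv[1]-c["cy"])/f
    if c.get("fish"):
        r=np.hypot(u,v);d=np.array([u/r*np.sin(r),v/r*np.sin(r),np.cos(r)])
    else: d=np.array([u,v,1.])
    M=c["world_from_camera"];d=M[:3,:3]@d;o=M[:3,3]
    return o+d*(z-o[2])/d[2]
def crop(c,x0,y0,x1,y1,s,name,pts=None):
    im=c["frame"][y0:y1,x0:x1,::-1].copy();im=cv2.resize(im,None,fx=s,fy=s,interpolation=cv2.INTER_CUBIC)
    for p in (pts if pts is not None else []):
        cv2.circle(im,(int((p[0]+.5-x0)*s),int((p[1]+.5-y0)*s)),2,(0,255,0),-1)
    for x in range(x0,x1,20): cv2.putText(im,str(x),(int((x-x0)*s),10),0,.35,(255,0,255))
    for y in range(y0,y1,20): cv2.putText(im,str(y),(0,int((y-y0)*s)+4),0,.35,(255,0,255))
    cv2.imwrite("pics/"+name,im)
def T(x,y,yaw,P,z=0):
    a=np.radians(yaw);R=np.array([[np.cos(a),-np.sin(a),0],[np.sin(a),np.cos(a),0],[0,0,1]])
    return np.asarray(P,float)@R.T+[x,y,z]
E
python3 - <<'E'
from h import *
d=pickle.load(open("c0.pkl","rb"))
crop(d["top"],200,120,360,270,5,"t1.png")
crop(d["side"],230,100,410,230,4.4,"s1.png")
E
```

```text
(no output)
```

View pics/t1.png

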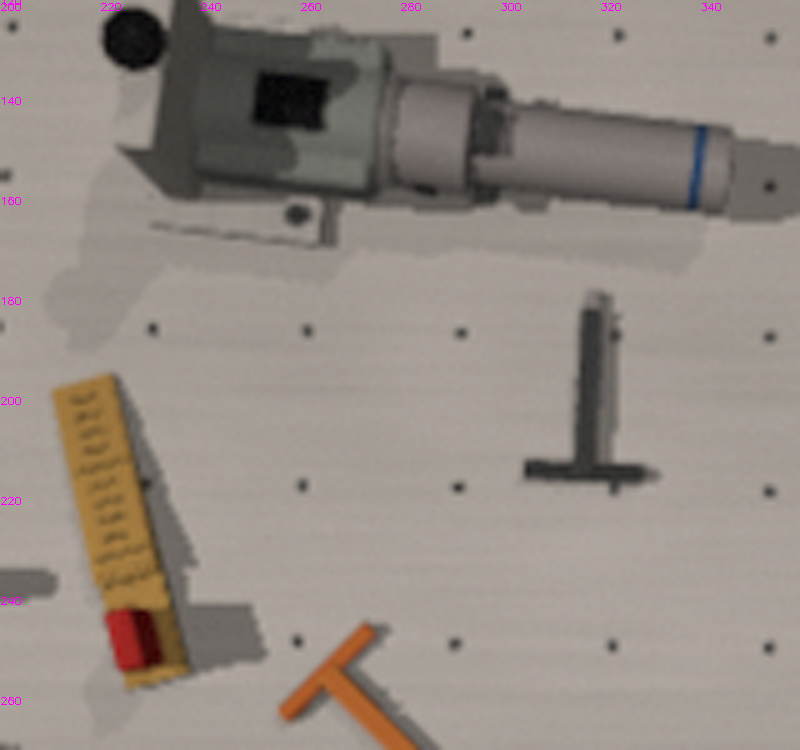

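View pics/s1.png

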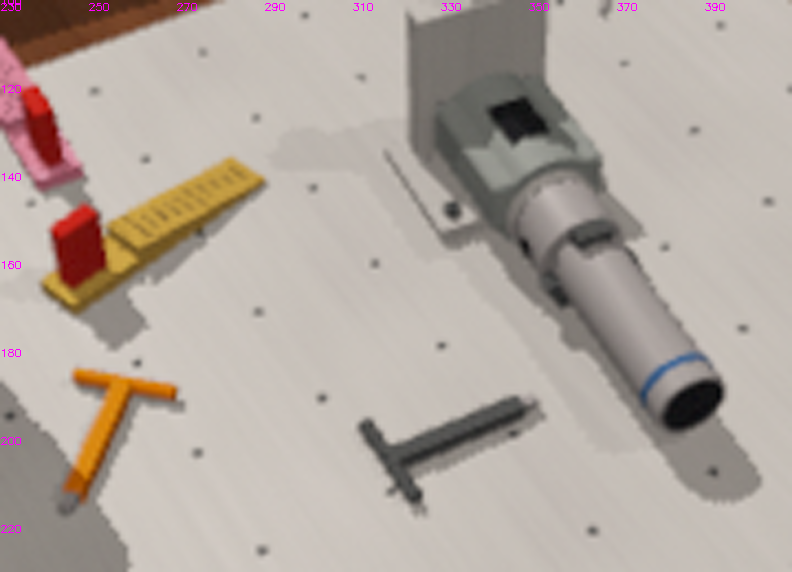

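```bash
cat > fit.py <<'E'
from h import *
from scipy.optimize import minimize
def box(x0,x1,y0,y1,z0,z1): return np.array([[x,y,z] for x in(x0,x1) for y in(y0,y1) for z in(z0,z1)])/1000
W=18
GAUGE=[np.array([[x,y,z] for y in(-W,W) for x,z in((90,0),(90,5),(-25,21),(-25,0))])/1000,box(-90,-25,-W,W,0,12),box(-82,-48,-8,8,12,62)]
KEY=[box(-60,46,-6.5,6.5,0,13),box(39.5,50.5,-35,35,1,12)]
S=8
def sil(c,parts,p,box_,z=0):
    x0,y0,x1,y1=box_;m=np.zeros(((y1-y0)*S,(x1-x0)*S),np.uint8)
    for P in parts:
        uv=(proj(c,T(p[0],p[1],p[2],P,z))+.5-[x0,y0])*S
        cv2.fillConvexPoly(m,cv2.convexHull(uv.astype(np.float32)).round().astype(np.int32),1)
    return cv2.resize(m.astype(np.float32),(x1-x0,y1-y0),interpolation=cv2.INTER_AREA)
def fit(obs,parts,p0,z=0):
    def cost(p):
        return sum(np.abs(sil(c,parts,p,b,z)-m).sum()/m.sum() for c,m,b in obs)
    best=None
    for dy in(-8,0,8):
        r=minimize(cost,np.array(p0)+[0,0,dy],method="Nelder-Mead",options=dict(initial_simplex=np.array(p0)+[0,0,dy]+np.array([[0,0,0],[.015,0,0],[0,.015,0],[0,0,6]]),xatol=1e-5,fatol=1e-5,maxiter=400))
        if best is None or r.fun<best.fun:best=r
    return best.x,best.fun
def mask(c,b,kind):
    x0,y0,x1,y1=b;im=c["frame"][y0:y1,x0:x1];h=cv2.cvtColor(im,cv2.COLOR_RGB2HSV)
    if kind=="gauge": m=(h[...,1]>95)
    else: m=(h[...,2]<88)
    m=m.astype(np.uint8);n,l,st,_=cv2.connectedComponentsWithStats(m)
    return (l==1+np.argmax(st[1:,4])).astype(np.float32)
E
python3 - <<'E'
from fit import *
d=pickle.load(open("c0.pkl","rb"));t,s=d["top"],d["side"]
print(back(t,(223,226),.01),back(s,(265,152),.01))
bt=(200,185,250,265);bs=(234,130,296,176)
ot=(t,mask(t,bt,"gauge"),bt);os=(s,mask(s,bs,"gauge"),bs)
g0=[*back(t,(223,226),.01)[:2],10]
for o in([ot],[os],[ot,os]): g,f=fit(o,GAUGE,g0);print("g",g,f)
kt=(300,172,336,220);ks=(308,186,356,218)
o1=(t,mask(t,kt,"k"),kt);o2=(s,mask(s,ks,"k"),ks)
k0=[*back(t,(317,198),.01)[:2],180]
for o in([o1],[o2],[o1,o2]): k,f=fit(o,KEY,k0);print("k",k,f)
def pts(c):
    return np.vstack([proj(c,T(*g,P)) for P in GAUGE]+[proj(c,T(*k,P)) for P in KEY])
crop(t,200,120,360,270,5,"t2.png",pts(t));crop(s,230,100,410,230,4.4,"s2.png",pts(s))
# tray + others
for n,uv in dict(tray_c=(427,226)).items(): print(n,back(t,uv,.01))
for uv in [(391,211),(458,203),(464,243),(397,250)]: print(back(t,uv,.018))
for uv in [(367,259),(421,310),(386,346),(330,291)]: print('s',back(s,uv,.018))
E
```

```text
[0.43138861 0.28390342 0.01      ] [0.4305504  0.27939434 0.01      ]
g [ 0.43357872  0.28413986 16.59357623] 0.06729166954755783
g [ 0.43210613  0.28484095 17.51843124] 0.10644674301147461
g [ 0.43297299  0.28429048 16.84005118] 0.1809103786945343
k [5.14527749e-01 1.55423120e-02 1.77795337e+02] 0.2574637234210968
k [5.12727883e-01 1.62976558e-02 1.78345464e+02] 0.5551175475120544
k [5.14739065e-01 1.55560037e-02 1.77805958e+02] 0.8186089396476746
tray_c [ 0.43897959 -0.29947828  0.01      ]
[ 0.48001265 -0.19498218  0.018     ]
[ 0.50556706 -0.38723902  0.018     ]
[ 0.39176937 -0.4012676   0.018     ]
[ 0.36968999 -0.21112614  0.018     ]
s [ 0.48089686 -0.2019347   0.018     ]
s [ 0.50999177 -0.37494082  0.018     ]
s [ 0.39465999 -0.40193652  0.018     ]
s [ 0.3585462  -0.23025339  0.018     ]
```

```bash
python3 - <<'E'
from h import *
d=pickle.load(open("c0.pkl","rb"))
crop(d["top"],370,90,490,260,3.5,"t3.png")
crop(d["side"],320,180,500,350,3.5,"s3.png")
E
```

```text
(no output)
```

View pics/t2.png

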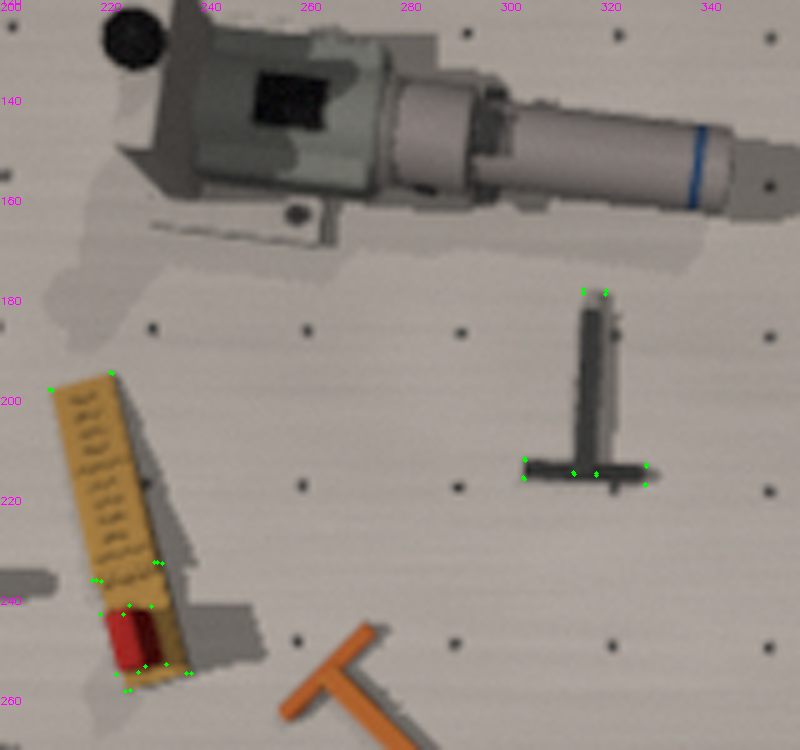

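View pics/s2.png

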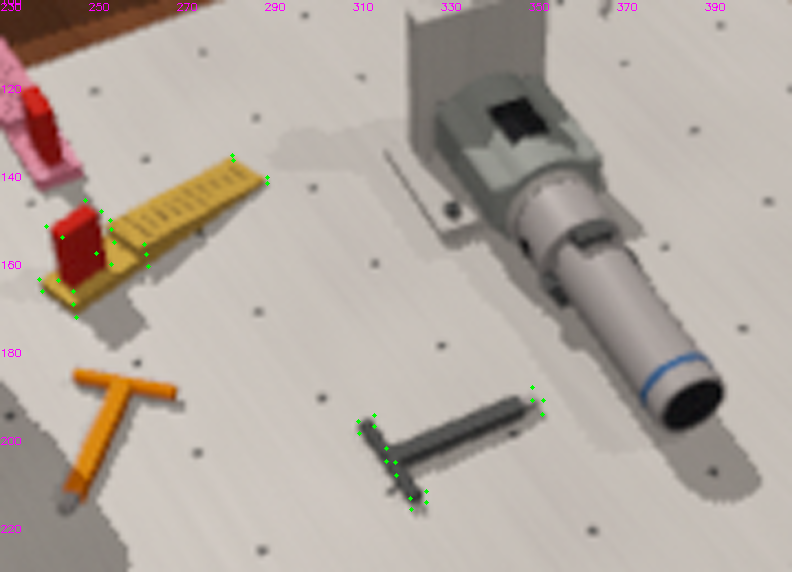

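View pics/t3.png

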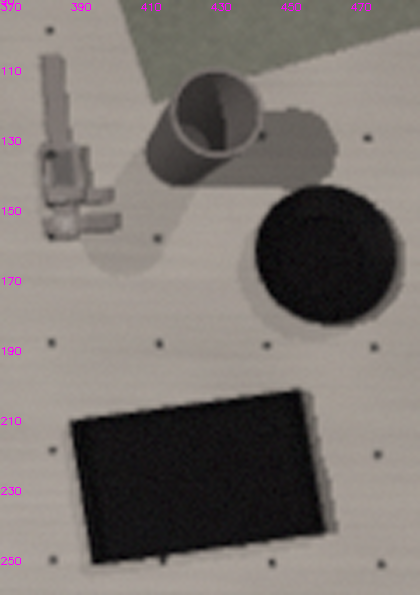

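View pics/s3.png

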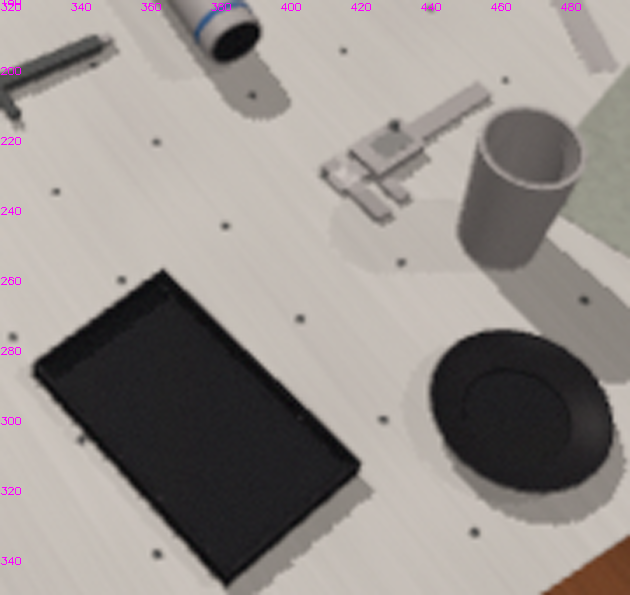

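```bash
cat > tube.py <<'E'
from h import *
from scipy.optimize import least_squares
def ray(c,uv):
    a=back(c,uv,0.);o=c["world_from_camera"][:3,3];d=a-o;return o,d/np.linalg.norm(d)
def axis_fit(obs):
    R=[ray(c,p) for c,p in obs]
    def res(q):
        # axis: point (q0,q1?) at y=0.1 ; x = q0+q1*(y-.1), z=q2
        P=np.array([q[0],.05,q[2]]);d=np.array([q[1],1,0]);d/=np.linalg.norm(d);out=[]
        for o,r in R:
            n=np.cross(d,r);out.append(abs(np.dot(o-P,n))/np.linalg.norm(n)-.025)
        return np.array(out)*1000
    r=least_squares(res,[.62,-.1,.037]);return r.x,r.fun
E
python3 - <<'E'
from tube import *
d=pickle.load(open("c0.pkl","rb"));t,s=d["top"],d["side"]
ct=lambda x,y:(t,(200+x/5-.5,120+y/5-.5)); cs=lambda x,y:(s,(230+x/4.4-.5,100+y/4.4-.5))
top=[ct(540,106),ct(640,116),ct(720,126),ct(540,194),ct(630,203),ct(710,212)]
side=[cs(580,310),cs(635,395),cs(640,270),cs(700,350)]
for o in(top,side,top+side): print(*[np.round(a,4) for a in axis_fit(o)])
for p in [(733,170),(729,140)]: print("end",back(t,ct(*p)[1],.037 if p[1]>150 else .05))
print("end",back(s,cs(690,405)[1],.037),back(t,ct(475,140)[1],.06))
# clutter
for uv in[(290,290),(266,247),(258,262)]:print("or",back(t,uv,0)[:2])
E
```

```text
[ 0.5474 -0.2762  0.3362] [ 12.9996  -0.6775 -12.4932 -21.0614 -16.4195  -4.8294]
[6.708e-01 1.250e-01 1.000e-04] [-0.6624  0.6276 -0.6901  0.6554]
[ 0.6226 -0.2566  0.0354] [ 24.9149   6.675   -9.1342 -23.0879 -10.2157   5.2665 -23.4237  -1.8317
  19.1728  -1.9684]
end [ 0.64093062 -0.06449926  0.037     ]
end [ 0.65491421 -0.0611905   0.05      ]
end [ 0.63833123 -0.05991843  0.037     ] [0.65021959 0.0811504  0.06      ]
or [0.25312171 0.08966444]
or [0.37331324 0.16097985]
or [0.33049122 0.18259964]
```

```bash
sed -i 's/\[.62,-.1,.037\]/[.65,.1,.037]/' tube.py; python3 - <<'E'
from tube import *
d=pickle.load(open("c0.pkl","rb"));t,s=d["top"],d["side"]
ct=lambda x,y:(t,(200+x/5-.5,120+y/5-.5)); cs=lambda x,y:(s,(230+x/4.4-.5,100+y/4.4-.5))
top=[ct(540,106),ct(640,116),ct(720,126),ct(540,194),ct(630,203),ct(710,212)]
side=[cs(580,310),cs(635,395),cs(640,270),cs(700,350)]
for o in(top,side,top+side): print(*[np.round(a,4) for a in axis_fit(o)])
E
```

```text
[0.656  0.0961 0.0191] [-0.0586  0.4056 -0.3548  0.2256 -0.2099 -0.0235]
[6.708e-01 1.250e-01 1.000e-04] [-0.6624  0.6276 -0.6901  0.6554]
[0.6531 0.1067 0.0332] [-1.0282  0.0056 -0.2833  0.4856 -0.4716 -0.757  -2.3264  0.2197 -0.7991
 -0.7492]
```

jog_arm --pt "0 0.03 0.027 0 0 0 -0.03" --pt "0 0.06 0.054 0 0 0 -0.06" --pt "0 0.09 0.081 0 0 0 -0.09" --pt "0 0.12 0.108 0 0 0 -0.12" --pt "0 0.15 0.135 0 0 0 -0.15" --pt "0 0.18 0.161 0 0 0 -0.18" --pt "0 0.21 0.188 0 0 0 -0.21" --pt "0 0.24 0.215 0 0 0 -0.24" --pt "0 0.27 0.242 0 0 0 -0.27" --pt "0 0.3 0.269 0 0 0 -0.3"

```text
time_s: 0.98
tcp_pos: [0.4079, 0.2227, 0.2226]
ee_rot: [[0.998, -0.065, 0.0], [-0.065, -0.998, 0.0], [0.0, -0.0, -1.0]]
wrist_force: [0.7, 0.4, -0.3]
gripper_width: 0.503
```

jog_arm --pt "0 0.02 0.034 0 0 0 -0.028" --pt "0 0.04 0.067 0 0 0 -0.028" --pt "0 0.06 0.1 0 0 0 -0.028" --pt "0 0.08 0.134 0 0 0 -0.028" --pt "0 0.1 0.168 0 0 0 -0.028" --pt "0 0.121 0.201 0 0 0 -0.028" --pt "0 0.121 0.201 0 0 0 -0.028" --pt "0 0.121 0.201 0 0 0 -0.028" --pt "0 0.121 0.201 0 0 0 -0.028" --pt "0 0.121 0.201 0 0 0 -0.028"

```text
time_s: 1.82
tcp_pos: [0.5145, 0.0168, 0.2224]
ee_rot: [[0.999, -0.038, -0.0], [-0.038, -0.999, 0.0], [-0.0, -0.0, -1.0]]
wrist_force: [-0.0, -0.4, -0.2]
gripper_width: 0.499
```

```bash
python3 - <<'E'
from station import *
from h import *
c=capture("wrist");c["fish"]=1
pickle.dump(c,open("w1.pkl","wb"));s=sense();print(s["tcp_pos"],s["ee_rot"].round(3).tolist(),s["joints"].round(1),s["time_s"])
print(c["world_from_camera"].round(4).tolist())
k=[.5145,.0155,178]
from fit import *
P=np.vstack([proj(c,T(*k,p)) for p in KEY])
crop(c,0,0,640,400,1.25,"w1.png",P)
E
```

```text
[0.51453654 0.01710267 0.22259084] [[0.999, -0.037, -0.0], [-0.037, -0.999, 0.0], [-0.0, -0.0, -1.0]] [ 20.   11.3 -14.8  -0.  -63.9  67.9] 1.8667
[[-0.0372, -0.953, -0.3008, 0.5974], [-0.9993, 0.0353, 0.0116, 0.0128], [-0.0005, 0.301, -0.9536, 0.3844], [0.0, 0.0, 0.0, 1.0]]
```

View pics/w1.png

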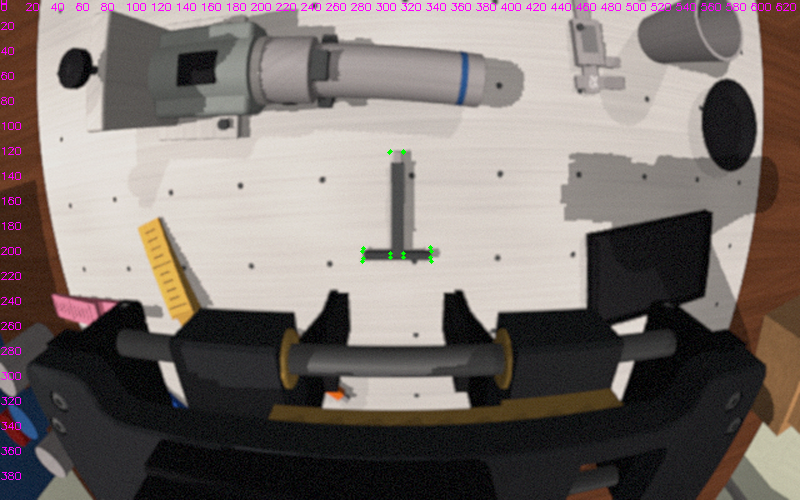

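```bash
python3 - <<'E'
from fit import *
c=pickle.load(open("w1.pkl","rb"))
b=(280,112,362,218)
m=mask(c,b,"k");cv2.imwrite("pics/m.png",cv2.resize(m*255,None,fx=4,fy=4))
k,f=fit([(c,m,b)],KEY,[.5145,.0155,178]);print(k,f)
crop(c,280,112,362,218,5.5,"w2.png",np.vstack([proj(c,T(*k,p)) for p in KEY]))
crop(c,200,0,440,110,3.3,"w3.png")
E
```

```text
[5.14063179e-01 1.50698503e-02 1.78127098e+02] 0.48641589283943176[ WARN:0@0.567] global loadsave.cpp:1063 imwrite_ Unsupported depth image for selected encoder is fallbacked to CV_8U.
```

View pics/w2.png

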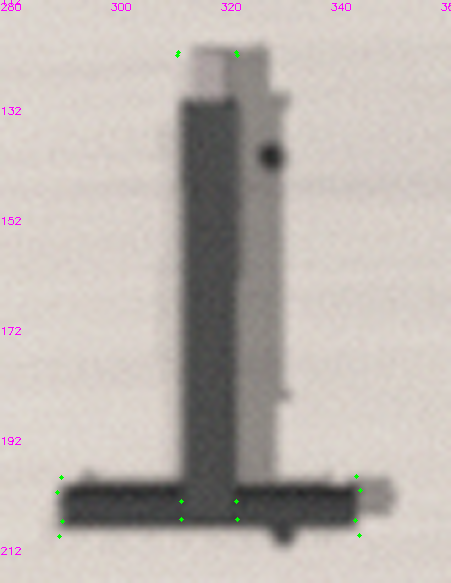

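View pics/w3.png

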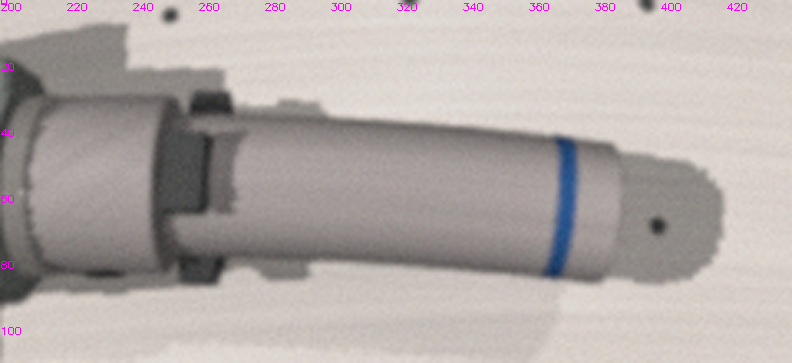

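jog_arm --pt "0 0 0 0.04 0 0 0" --pt "0 0 0 0.08 0 0 0" --pt "0 0 0 0.12 0 0 0" --pt "0 0 0 0.16 0 0 0" --pt "0 0 0 0.19 0 0 0" --pt "0 0 0 0.21 0 0 0" --pt "0 0 0 0.218 0 0 0" --pt "0 0 0 0.218 0 0 0" --pt "1 0 0 0.218 0 0 0" --pt "1 0 0 0.218 0 0 0"

```text
time_s: 2.7
tcp_pos: [0.5164, 0.017, 0.0062]
ee_rot: [[0.999, -0.038, 0.003], [-0.038, -0.999, 0.001], [0.003, -0.001, -1.0]]
wrist_force: [-0.3, -0.5, 1.2]
gripper_width: 0.419
```

```bash
python3 - <<'E'
from tube import *
d=pickle.load(open("c0.pkl","rb"));t,s=d["top"],d["side"];w=pickle.load(open("w1.pkl","rb"))
ct=lambda x,y:(t,(200+x/5-.5,120+y/5-.5)); cs=lambda x,y:(s,(230+x/4.4-.5,100+y/4.4-.5));cw=lambda x,y:(w,(200+x/3.3-.5,y/3.3-.5))
top=[ct(540,106),ct(640,116),ct(720,126),ct(540,194),ct(630,203),ct(710,212)]
side=[cs(580,310),cs(635,395),cs(640,270),cs(700,350)]
wr=[cw(360,118),cw(460,125),cw(540,135),cw(300,257),cw(400,265),cw(520,277)]
for o in(wr,top+wr,top+side+wr): print(*[np.round(a,4) for a in axis_fit(o)])
print(back(w,cw(621,200)[1],.045))
E
```

```text
[0.6532 0.1217 0.0329] [-0.2821  0.2722  0.006  -0.1668  0.075   0.0878]
[0.6522 0.1046 0.0351] [-6.2880e-01  2.8800e-01 -9.2400e-02 -4.0000e-04 -8.5040e-01 -1.0415e+00
 -2.6360e-01 -2.5840e-01 -9.6550e-01 -7.8300e-01  2.7600e-02  7.2790e-01]
[0.6526 0.11   0.0348] [-0.8911  0.3231  0.1807  0.2535 -0.8691 -1.3024 -2.145   0.1595 -1.0518
 -0.7748 -0.4094 -0.2299 -0.7964 -0.4885  0.1409  0.6225]
[ 0.64349653 -0.06619265  0.045     ]
```

jog_arm --pt "1 0 0 0 0 0 0" --pt "1 0 0 0 0 0 0" --pt "1 0 0 0 0 0 0" --pt "1 0 0 0 0 0 0" --pt "1 0 0 0 0 0 0" --pt "1 0 0 -0.02 0 0 0" --pt "1 0 0 -0.045 0 0 0" --pt "1 0 0 -0.07 0 0 0" --pt "1 0 0 -0.1 0 0 0" --pt "1 0 0 -0.1 0 0 0"

```text
time_s: 3.53
tcp_pos: [0.5187, 0.0168, 0.11]
ee_rot: [[0.999, -0.037, 0.011], [-0.038, -0.999, 0.002], [0.011, -0.003, -1.0]]
wrist_force: [1.4, 0.9, -1.4]
gripper_width: 0.143
```

```bash
python3 - <<'E'
from station import *
from h import *
c=capture("wrist");s=sense();print(s["tcp_pos"],s["wrist_force"],s["gripper_width"])
crop(c,200,100,440,330,3,"w4.png")
E
```

```text
[0.51704039 0.01668238 0.10745584] [-0.19944025 -0.84550437 -1.32919954] 0.14173439581175845
```

View pics/w4.png

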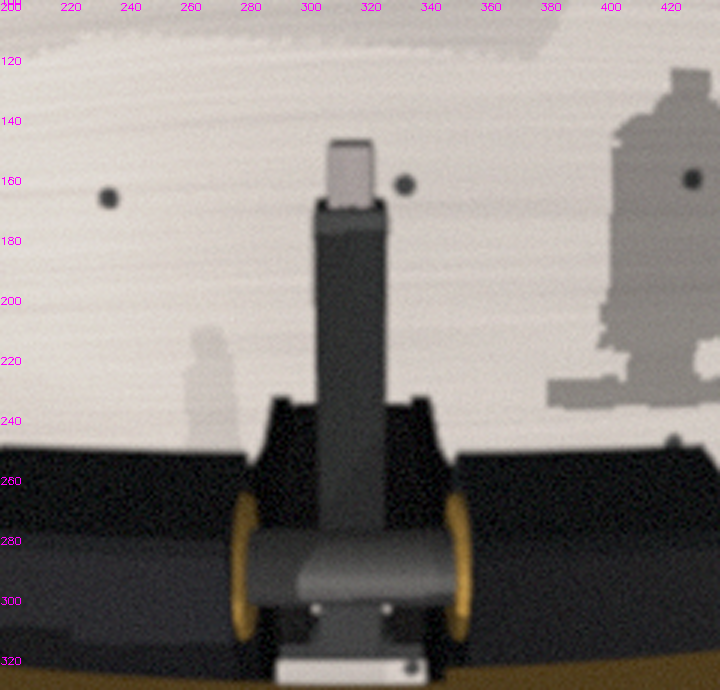

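jog_arm --pt "1 -0.006 0.03 0 0 0 0.1" --pt "1 -0.013 0.063 0 0 0 0.22" --pt "1 -0.02 0.096 0 0 0 0.34" --pt "1 -0.027 0.13 0 0 0 0.46" --pt "1 -0.034 0.165 0 0 0 0.58" --pt "1 -0.041 0.2 0 0 0 0.7" --pt "1 -0.048 0.235 0 0 0 0.82" --pt "1 -0.055 0.268 0 0 0 0.94" --pt "1 -0.06 0.296 0 0 0 1.06" --pt "1 -0.065 0.318 0 0 0 1.18"

```text
time_s: 4.42
tcp_pos: [0.436, -0.3008, 0.103]
ee_rot: [[0.337, -0.941, -0.003], [-0.941, -0.337, 0.001], [-0.002, 0.002, -1.0]]
wrist_force: [1.2, -0.2, -2.1]
gripper_width: 0.138
```

jog_arm --pt "1 0 0 0 0 0 0.11" --pt "1 0 0 0 0 0 0.22" --pt "1 0 0 0.02 0 0 0.22" --pt "1 0 0 0.04 0 0 0.22" --pt "1 0 0 0.05 0 0 0.22" --pt "1 0 0 0.05 0 0 0.22" --pt "1 0 0 0.05 0 0 0.22" --pt "1 0 0 0.05 0 0 0.22" --pt "1 0 0 0.05 0 0 0.22" --pt "1 0 0 0.05 0 0 0.22"

```text
time_s: 5.25
tcp_pos: [0.4384, -0.2993, 0.0555]
ee_rot: [[0.132, -0.991, 0.002], [-0.991, -0.132, -0.001], [0.001, -0.002, -1.0]]
wrist_force: [-0.1, -0.3, -1.7]
gripper_width: 0.146
```

```bash
python3 - <<'E'
from station import *
from h import *
c=capture("wrist");s=sense();print(s["tcp_pos"],s["ee_rot"].round(3).tolist(),s["wrist_force"],s["gripper_width"],s["joints"].round())
crop(c,0,0,640,400,1.25,"w5.png")
c=capture("side");crop(c,280,180,480,380,3,"s5.png")
E
```

```text
[ 0.43824403 -0.29926182  0.05541543] [[0.132, -0.991, 0.002], [-0.991, -0.132, -0.001], [0.001, -0.002, -1.0]] [-0.31132055 -0.5675156  -1.65888451] 0.1451138406674409 [-17.  24. -25.   0. -41.  24.]
```

View pics/w5.png

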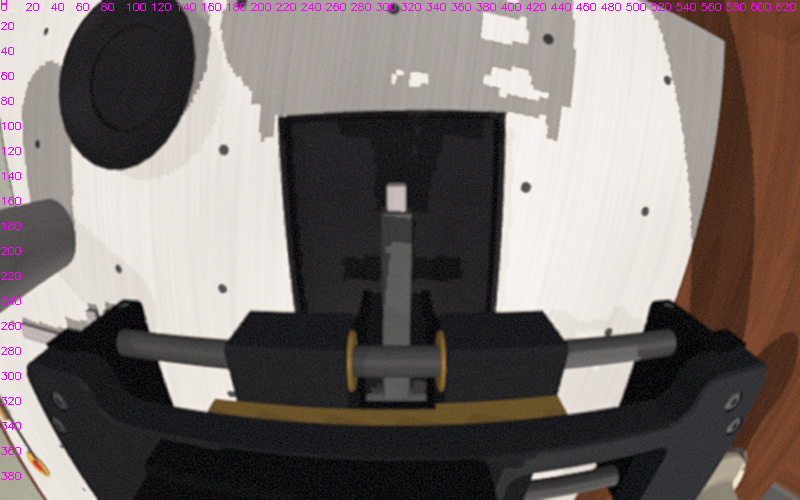

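View pics/s5.png

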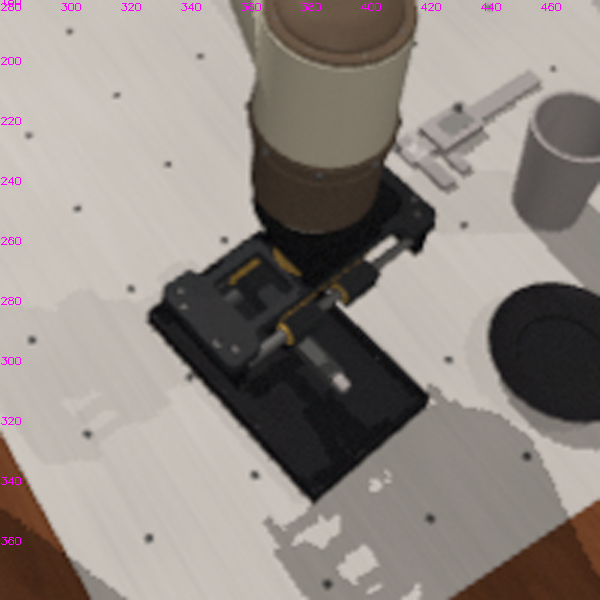

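jog_arm --pt "1 0 0 0.015 0 0 0" --pt "1 0 0 0.03 0 0 0" --pt "1 0 0 0.038 0 0 0" --pt "1 0 0 0.042 0 0 0" --pt "1 0 0 0.044 0 0 0" --pt "1 0 0 0.044 0 0 0" --pt "1 0 0 0.044 0 0 0" --pt "0.4 0 0 0.044 0 0 0" --pt "0.4 0 0 0.044 0 0 0" --pt "0.4 0 0 0.044 0 0 0"

```text
time_s: 6.18
tcp_pos: [0.4383, -0.2994, 0.0112]
ee_rot: [[0.132, -0.991, 0.001], [-0.991, -0.132, -0.001], [0.001, -0.001, -1.0]]
wrist_force: [-0.3, 0.3, 0.5]
gripper_width: 0.266
```

jog_arm --pt "0.4 0 0 0 0 0 0" --pt "0.4 0 0 0 0 0 0" --pt "0.4 0 0 0 0 0 0" --pt "0.4 0 0 -0.015 0 0 0" --pt "0.4 0 0 -0.04 0 0 0" --pt "0.4 0 0 -0.075 0 0 0" --pt "0.4 0 0 -0.11 0 0 0" --pt "0.4 0 0 -0.15 0 0 0" --pt "0.4 0 0 -0.19 0 0 0" --pt "0.4 0 0 -0.2 0 0 0"

```text
time_s: 7.02
tcp_pos: [0.4407, -0.3009, 0.218]
ee_rot: [[0.133, -0.991, 0.012], [-0.991, -0.133, -0.006], [0.008, -0.011, -1.0]]
wrist_force: [0.7, 0.1, 0.5]
gripper_width: 0.298
```

```bash
python3 - <<'E'
from station import *
from h import *
c=capture("wrist");s=sense();print(s["tcp_pos"],s["ee_rot"].round(3).tolist(),s["wrist_force"],s["gripper_width"],s["joints"].round())
crop(c,150,0,490,320,2.3,"w6.png")
E
```

```text
[ 0.44058723 -0.30061003  0.21725079] [[0.132, -0.991, 0.012], [-0.991, -0.133, -0.005], [0.007, -0.011, -1.0]] [ 0.58274668 -0.25000224  1.66046542] 0.301828434210662 [-17.  13. -13.   0. -63.  24.]
```

View pics/w6.png

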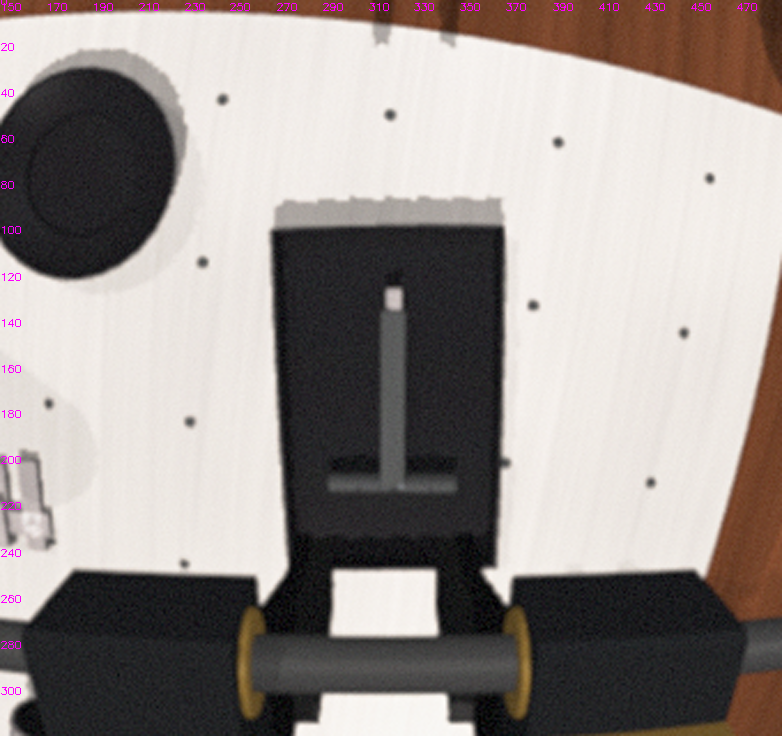

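jog_arm --pt "0 -0.04 -0.001 0 0 0 -0.12" --pt "0 -0.08 -0.001 0 0 0 -0.24" --pt "0 -0.12 -0.002 0 0 0 -0.36" --pt "0 -0.16 -0.002 0 0 0 -0.48" --pt "0 -0.2 -0.003 0 0 0 -0.6" --pt "0 -0.24 -0.003 0 0 0 -0.72" --pt "0 -0.28 -0.004 0 0 0 -0.84" --pt "0 -0.32 -0.004 0 0 0 -0.96" --pt "0 -0.36 -0.005 0 0 0 -1.08" --pt "0 -0.4 -0.005 0 0 0 -1.2"

```text
time_s: 7.9
tcp_pos: [0.3889, 0.0997, 0.2102]
ee_rot: [[0.973, -0.231, -0.0], [-0.231, -0.973, 0.0], [-0.0, 0.0, -1.0]]
wrist_force: [1.1, -0.1, 0.3]
gripper_width: 0.498
```

jog_arm --pt "0 -0.012 -0.032 0 0 0 -0.11" --pt "0 -0.024 -0.064 0 0 0 -0.22" --pt "0 -0.036 -0.096 0 0 0 -0.33" --pt "0 -0.048 -0.128 0 0 0 -0.44" --pt "0 -0.059 -0.158 0 0 0 -0.531" --pt "0 -0.059 -0.158 0 0 0 -0.531" --pt "0 -0.059 -0.158 0 0 0 -0.531" --pt "0 -0.059 -0.158 0 0 0 -0.531" --pt "0 -0.059 -0.158 0 0 0 -0.531" --pt "0 -0.059 -0.158 0 0 0 -0.531"

```text
time_s: 8.73
tcp_pos: [0.3701, 0.2644, 0.2104]
ee_rot: [[0.958, 0.287, -0.0], [0.287, -0.958, -0.0], [-0.0, 0.0, -1.0]]
wrist_force: [-0.6, -0.5, 0.4]
gripper_width: 0.501
```

```bash
python3 - <<'E'
from station import *
from fit import *
c=capture("wrist");c["fish"]=1;s=sense();print(s["tcp_pos"],s["ee_rot"].round(3).tolist(),s["wrist_force"],s["gripper_width"],s["joints"].round())
g=[.433,.2843,16.8]
pickle.dump(c,open("w7.pkl","wb"))
crop(c,0,0,640,400,1.25,"w7.png",np.vstack([proj(c,T(*g,p)) for p in GAUGE]))
E
```

```text
[0.37015727 0.26453316 0.21054479] [[0.958, 0.287, -0.0], [0.287, -0.958, -0.0], [-0.0, -0.0, -1.0]] [0.62729407 0.03409389 0.37096489] 0.4989078442263487 [ 56.   6. -23.  -0. -61.  51.]
```

View pics/w7.png

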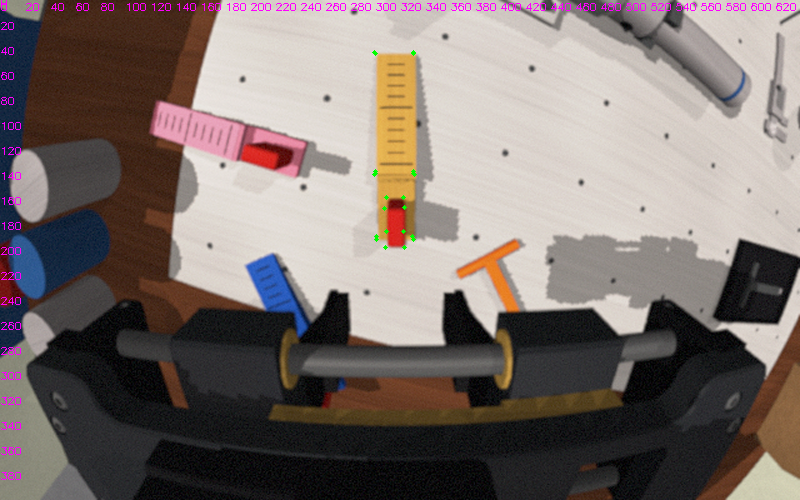

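```bash
python3 - <<'E'
from fit import *
c=pickle.load(open("w7.pkl","rb"));b=(285,30,345,205);m=mask(c,b,"gauge");g,f=fit([(c,m,b)],GAUGE,[.433,.2843,16.8]);print(g,f,T(*g,[[-.065,0,0]]))
E
```

```text
[ 0.43269857  0.28244758 16.51382729] 0.03290139511227608 [[0.37037974 0.26397154 0.        ]]
```

jog_arm --pt "0 0 0 0.04 0 0 0" --pt "0 0 0 0.08 0 0 0" --pt "0 0 0 0.12 0 0 0" --pt "0 0 0 0.15 0 0 0" --pt "0 0 0 0.17 0 0 0" --pt "0 0 0 0.18 0 0 0" --pt "0 0 0 0.184 0 0 0" --pt "0 0 0 0.184 0 0 0" --pt "1 0 0 0.184 0 0 0" --pt "1 0 0 0.184 0 0 0"

```text
time_s: 9.62
tcp_pos: [0.3707, 0.2661, 0.0276]
ee_rot: [[0.958, 0.288, 0.002], [0.288, -0.958, 0.002], [0.002, -0.002, -1.0]]
wrist_force: [0.6, -0.7, -0.2]
gripper_width: 0.418
```

jog_arm --pt "1 0 0 0 0 0 0" --pt "1 0 0 0 0 0 0" --pt "1 0 0 0 0 0 0" --pt "1 0 0 0 0 0 0" --pt "1 0 0 0 0 0 0" --pt "1 0 0 0 0 0 0" --pt "1 0 0 0 0 0 0" --pt "1 0 0 0 0 0 0" --pt "1 0 0 0 0 0 0" --pt "1 0 0 0 0 0 0"

```text
time_s: 10.45
tcp_pos: [0.3702, 0.2655, 0.0271]
ee_rot: [[0.958, 0.288, 0.0], [0.288, -0.958, 0.0], [0.0, 0.0, -1.0]]
wrist_force: [-0.9, -0.7, 5.7]
gripper_width: 0.18
```

```bash
python3 - <<'E'
from station import *
s=sense();print(s["tcp_pos"],s["ee_rot"].round(4).tolist(),s["wrist_force"],s["gripper_width"],s["joints"].round(1),s["moment"])
E
```

```text
[0.37015865 0.26552078 0.0270811 ] [[0.9575, 0.2884, 0.0003], [0.2884, -0.9575, 0.0], [0.0003, 0.0001, -1.0]] [-0.90604794 -0.68854046  5.74277812] 0.1798402362058097 [ 56.2  20.7 -36.8   0.  -32.5  50.5] [-0.48411357  0.22977112 -0.04734557]
```

```bash
python3 - <<'E'
from h import *
d=pickle.load(open("c0.pkl","rb"));t,s=d["top"],d["side"];w=pickle.load(open("w7.pkl","rb"));w1=pickle.load(open("w1.pkl","rb"))
for p in [(330,245),(150,225)]: print(back(t,(200+p[0]/5-.5,120+p[1]/5-.5),.006))
for p in [(445,243),(386,152)]: print(back(s,(230+p[0]/4.4-.5,100+p[1]/4.4-.5),.006))
for p in [(238,138)]: print(back(w1,(p[0]/1.25,p[1]/1.25),.006))
print("orange",[back(w,(a/1.25,b/1.25),.012).round(3) for a,b in[(522,243),(518,237),(458,275),(520,312)]])
E
```

```text
[0.60065617 0.16797041 0.006     ]
[0.61103428 0.27317049 0.006     ]
[0.59853038 0.16903162 0.006     ]
[0.61034845 0.27229793 0.006     ]
[0.59949214 0.17385099 0.006     ]
orange [array([0.38 , 0.134, 0.012]), array([0.385, 0.14 , 0.012]), array([0.329, 0.186, 0.012]), array([0.308, 0.105, 0.012])]
```

jog_arm --pt "1 0.002 0.006 -0.001 0 0 0.02" --pt "1 0.006 0.02 -0.001 0 0 0.06" --pt "1 0.01 0.038 -0.001 0 0 0.11" --pt "1 0.015 0.056 -0.001 0 0 0.16" --pt "1 0.019 0.074 -0.001 0 0 0.2" --pt "1 0.019 0.09 -0.001 0 0 0.24" --pt "1 0.019 0.106 -0.001 0 0 0.28" --pt "1 0.0185 0.122 -0.001 0 0 0.31" --pt "1 0.0184 0.134 -0.001 0 0 0.34" --pt "1 0.0184 0.137 -0.001 0 0 0.34"

```text
time_s: 11.28
tcp_pos: [0.427, 0.1379, 0.0272]
ee_rot: [[0.999, -0.051, -0.001], [-0.051, -0.999, -0.0], [-0.001, 0.0, -1.0]]
wrist_force: [-0.8, -0.5, -1.0]
gripper_width: 0.179
```

```bash
python3 - <<'E'
from station import *
from fit import *
c=capture("wrist");c["fish"]=1;s=sense();print(s["tcp_pos"],s["ee_rot"].round(4).tolist(),s["wrist_force"],s["gripper_width"],s["moment"])
crop(c,0,0,640,400,1.25,"w8.png")
E
```

```text
[0.42707686 0.1382505  0.02721494] [[0.9988, -0.05, -0.0008], [-0.05, -0.9988, -0.0004], [-0.0007, 0.0004, -1.0]] [-0.09504596 -0.24249829 -1.24102298] 0.18517190960157778 [-0.18568183 -0.02017492 -0.06049384]
```

View pics/w8.png

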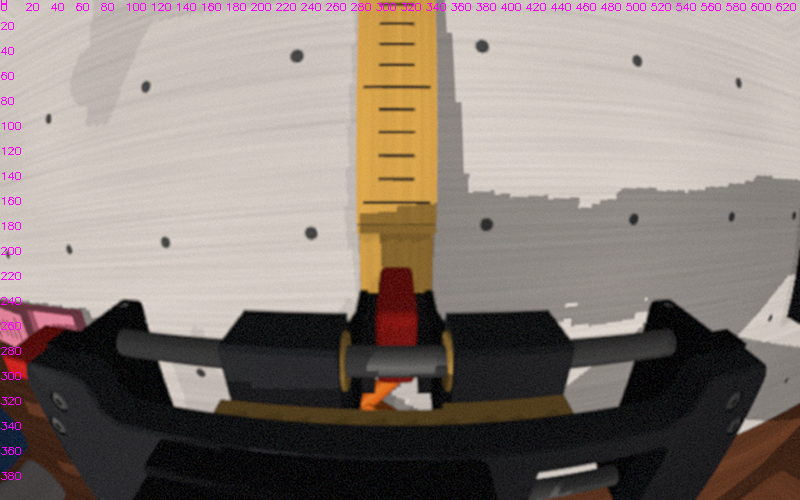

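jog_arm --pt "1 0.001 0.008 0 0 0 0.01" --pt "1 0.004 0.022 0 0 0 0.02" --pt "1 0.007 0.037 0 0 0 0.03" --pt "1 0.01 0.052 0 0 0 0.04" --pt "1 0.013 0.067 0 0 0 0.05" --pt "1 0.017 0.082 0 0 0 0.059" --pt "1 0.02 0.095 0 0 0 0.059" --pt "1 0.022 0.102 0 0 0 0.059" --pt "1 0.022 0.103 0 0 0 0.059" --pt "1 0.022 0.103 0 0 0 0.059"

```text
time_s: 12.17
tcp_pos: [0.444, 0.0356, 0.0274]
ee_rot: [[0.994, -0.107, -0.0], [-0.107, -0.994, -0.0], [-0.0, 0.0, -1.0]]
wrist_force: [-0.4, 0.2, -1.5]
gripper_width: 0.185
```

```bash
python3 - <<'E'
from station import *
from fit import *
for n in["wrist","top","side"]:
  c=capture(n);c["fish"]=n=="wrist";pickle.dump(c,open(f"p_{n}.pkl","wb"))
  if n=="wrist":crop(c,0,0,640,400,1.25,"w9.png")
  elif n=="top":crop(c,230,110,370,260,5,"t9.png")
  else:crop(c,260,90,420,230,4.5,"s9.png")
s=sense();print(s["tcp_pos"],s["ee_rot"].round(4).tolist(),s["wrist_force"],s["gripper_width"],s["moment"])
E
```

```text
[0.44403275 0.03616398 0.02745813] [[0.9944, -0.1058, -0.0003], [-0.1058, -0.9944, -0.0001], [-0.0003, 0.0001, -1.0]] [ 0.07374309 -0.45998385 -2.04052565] 0.18088290625469974 [-0.01085778  0.077535   -0.02760104]
```

View pics/w9.png

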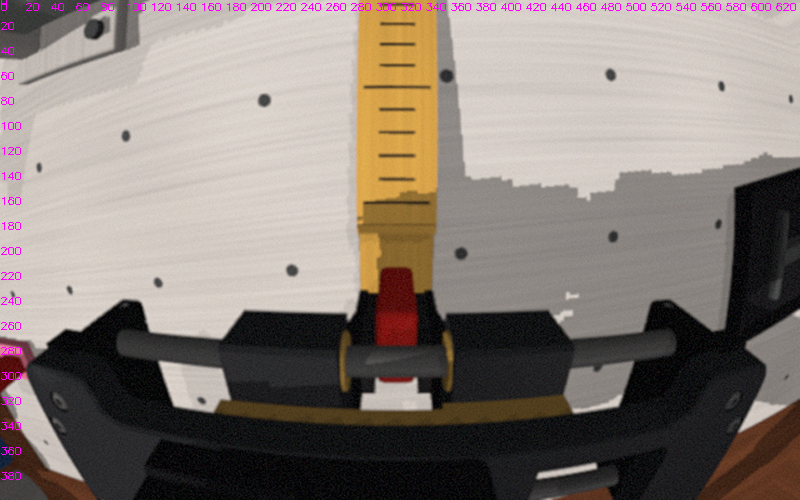

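View pics/t9.png

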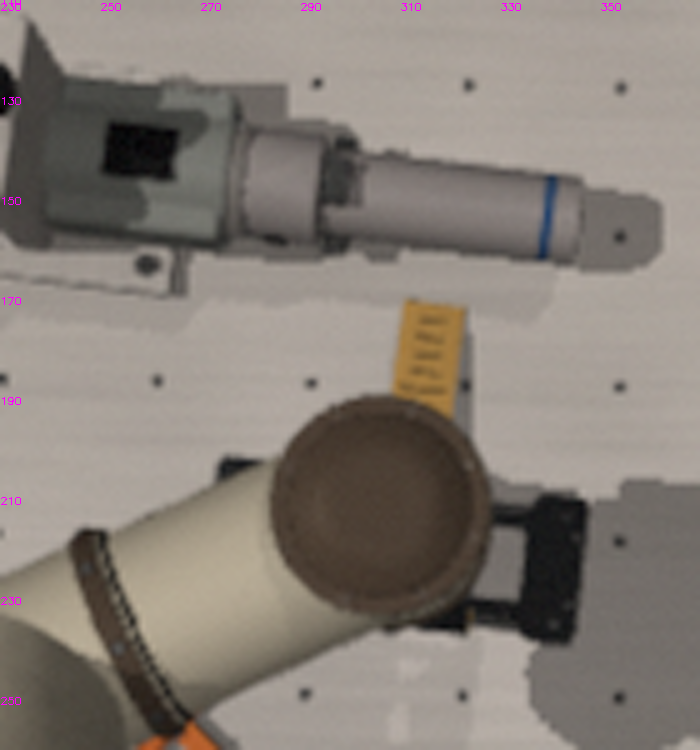

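View pics/s9.png

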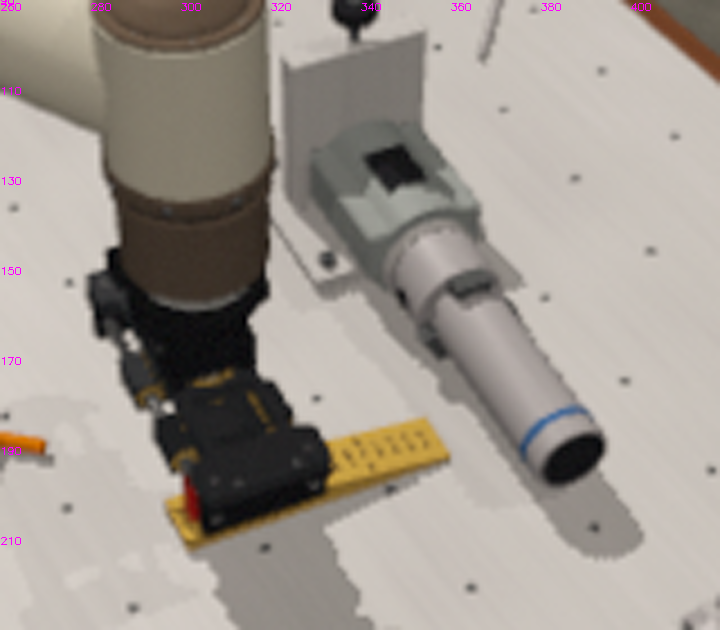

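jog_arm --pt "1 0.004 0.001 0 0 0 0.001" --pt "1 0.011 0.002 0 0 0 0.002" --pt "1 0.019 0.003 0 0 0 0.002" --pt "1 0.027 0.003 0 0 0 0.002" --pt "1 0.035 0.003 0 0 0 0.002" --pt "1 0.042 0.003 0 0 0 0.002" --pt "1 0.048 0.003 0 0 0 0.002" --pt "1 0.052 0.003 0 0 0 0.002" --pt "1 0.055 0.003 0 0 0 0.002" --pt "1 0.055 0.003 0 0 0 0.002"

```text
time_s: 13.15
tcp_pos: [0.4992, 0.0268, 0.0275]
ee_rot: [[0.994, -0.109, 0.0], [-0.109, -0.994, 0.0], [0.0, -0.0, -1.0]]
wrist_force: [-0.3, -0.7, -2.6]
gripper_width: 0.181
```

```bash
cat > st.py <<'E'
from station import *
import numpy as np
s=sense();R=s["ee_rot"];x=R[:,0];m=np.array([.648,.0115,0]);d=s["tcp_pos"]-m
e=np.array([.9943,-.107,0]);n=np.array([.107,.9943,0])
print("t",round(s["time_s"],2),"pos",s["tcp_pos"].round(4),"along mm",(1000*d@e).round(2),"lat",(1000*d@n).round(2),"yaw",np.degrees(np.arctan2(x[1],x[0])).round(2),"tilt",(R[:,2]*1000).round(1),"F",s["wrist_force"].round(2),"Fx",(s["wrist_force"]@e).round(2),"M",s["moment"].round(2),"w",(s["gripper_width"]*87).round(2))
E
python3 st.py
python3 - <<'E'
from station import *
from fit import *
c=capture("side");crop(c,280,100,420,230,5,"s10.png")
E
```

```text
Traceback (most recent call last):
  File "st.py", line 5, in <module>
    print("t",round(s["time_s"],2),"pos",s["tcp_pos"].round(4),"along mm",(1000*d@e).round(2),"lat",(1000*d@n).round(2),"yaw",np.degrees(np.arctan2(x[1],x[0])).round(2),"tilt",(R[:,2]*1000).round(1),"F",s["wrist_force"].round(2),"Fx",(s["wrist_force"]@e).round(2),"M",s["moment"].round(2),"w",(s["gripper_width"]*87).round(2))
                                                                                                                                                                                                                                                                                                     ^^^^^^^^^^^^^^^^^^^^^^^^^^^^^
AttributeError: 'float' object has no attribute 'round'
```

View pics/s10.png

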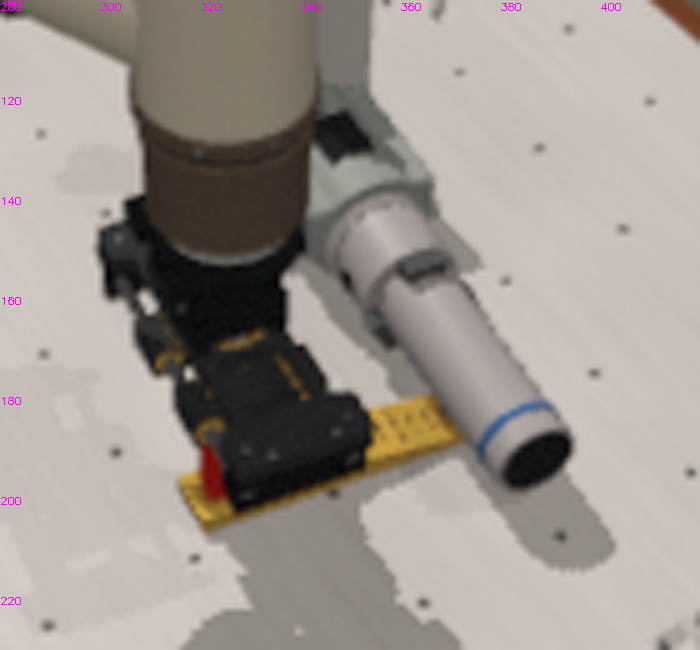

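```bash
sed -i 's/(s\["gripper_width"\]\*87).round(2)/round(s["gripper_width"]*87,2)/' st.py; python3 st.py
```

```text
t 13.2 pos [0.4986 0.0268 0.0275] along mm -150.15 lat -0.82 yaw -6.25 tilt [-2.e-01  0.e+00 -1.e+03] F [ 0.05  0.01 -1.7 ] Fx 0.05 M [-0.03  0.07  0.04] w 15.87
```

jog_arm --pt "1 0.0005 0 0.0002 0 0 0" --pt "1 0.001 0 0.0004 0 0 0" --pt "1 0.0015 0 0.0004 0 0 0" --pt "1 0.002 0 0.0004 0 0 0" --pt "1 0.0025 0 0.0004 0 0 0" --pt "1 0.003 0 0.0004 0 0 0" --pt "1 0.0035 0 0.0004 0 0 0" --pt "1 0.004 0 0.0004 0 0 0" --pt "1 0.0045 0 0.0004 0 0 0" --pt "1 0.005 0 0.0004 0 0 0"

```text
time_s: 14.03
tcp_pos: [0.5036, 0.0263, 0.0272]
ee_rot: [[0.994, -0.109, -0.0], [-0.109, -0.994, -0.0], [-0.0, 0.0, -1.0]]
wrist_force: [0.1, 0.5, -0.8]
gripper_width: 0.178
```

```bash
python3 st.py
```

```text
t 14.03 pos [0.5036 0.0263 0.0272] along mm -145.16 lat -0.76 yaw -6.23 tilt [   -0.    -0. -1000.] F [ 0.08  0.54 -0.83] Fx 0.02 M [-0.01  0.09 -0.01] w 15.47
```

jog_arm --pt "1 0.0006 0 0 0 0 0" --pt "1 0.0012 0 0 0 0 0" --pt "1 0.0018 0 0 0 0 0" --pt "1 0.0024 0 0 0 0 0" --pt "1 0.003 0 0 0 0 0" --pt "1 0.0036 0 0 0 0 0" --pt "1 0.0042 0 0 0 0 0" --pt "1 0.0048 0 0 0 0 0" --pt "1 0.0054 0 0 0 0 0" --pt "1 0.006 0 0 0 0 0"

```text
time_s: 14.87
tcp_pos: [0.5096, 0.0257, 0.0272]
ee_rot: [[0.994, -0.109, 0.0], [-0.109, -0.994, 0.0], [0.0, -0.0, -1.0]]
wrist_force: [-0.5, 0.5, -1.4]
gripper_width: 0.182
```

```bash
python3 st.py
```

```text
t 14.87 pos [0.5096 0.0257 0.0272] along mm -139.16 lat -0.74 yaw -6.23 tilt [    0.     0. -1000.] F [-0.46  0.52 -1.37] Fx -0.51 M [-0.05  0.13  0.  ] w 15.8
```

jog_arm --pt "1 0.0003 0 0 0 0 0" --pt "1 0.0006 0 0 0 0 0" --pt "1 0.0009 0 0 0 0 0" --pt "1 0.0012 0 0 0 0 0" --pt "1 0.0015 0 0 0 0 0" --pt "1 0.0018 0 0 0 0 0" --pt "1 0.0021 0 0 0 0 0" --pt "1 0.0024 0 0 0 0 0" --pt "1 0.0025 0 0 0 0 0" --pt "1 0.0025 0 0 0 0 0"

```text
time_s: 15.7
tcp_pos: [0.5121, 0.0254, 0.0272]
ee_rot: [[0.994, -0.109, 0.0], [-0.109, -0.994, 0.0], [0.0, -0.0, -1.0]]
wrist_force: [-0.3, 0.6, -1.9]
gripper_width: 0.179
```

```bash
python3 st.py
```

```text
t 15.7 pos [0.5121 0.0254 0.0272] along mm -136.65 lat -0.74 yaw -6.23 tilt [ 1.e-01  0.e+00 -1.e+03] F [-0.33  0.6  -1.89] Fx -0.39 M [-0.01  0.03 -0.01] w 15.57
```

jog_arm --pt "1 0.0003 0 0.0001 0 0 0" --pt "1 0.0006 0 0.0002 0 0 0" --pt "1 0.0009 0 0.0002 0 0 0" --pt "1 0.0012 0 0.0002 0 0 0" --pt "1 0.0015 0 0.0002 0 0 0" --pt "1 0.0018 0 0.0002 0 0 0" --pt "1 0.0021 0 0.0002 0 0 0" --pt "1 0.0024 0 0.0002 0 0 0" --pt "1 0.0025 0 0.0002 0 0 0" --pt "1 0.0025 0 0.0002 0 0 0"

```text
time_s: 16.53
tcp_pos: [0.5143, 0.025, 0.0271]
ee_rot: [[0.994, -0.109, -0.0], [-0.109, -0.994, -0.0], [-0.0, 0.0, -1.0]]
wrist_force: [-4.1, -0.2, 5.9]
gripper_width: 0.178
```

```bash
python3 st.py
```

```text
t 16.53 pos [0.5143 0.025  0.0271] along mm -134.39 lat -0.88 yaw -6.23 tilt [-4.e-01 -2.e-01 -1.e+03] F [-4.06 -0.16  5.92] Fx -4.02 M [0.09 1.11 0.  ] w 15.52
```

jog_arm --pt "1 0.0003 0 0 0 0 0" --pt "1 0.0006 0 0 0 0 0" --pt "1 0.0009 0 0 0 0 0" --pt "1 0.0012 0 0 0 0 0" --pt "1 0.0015 0 0 0 0 0" --pt "1 0.0018 0 0 0 0 0" --pt "1 0.0021 0 0 0 0 0" --pt "1 0.0024 0 0 0 0 0" --pt "1 0.0025 0 0 0 0 0" --pt "1 0.0025 0 0 0 0 0"

```text
time_s: 17.37
tcp_pos: [0.5167, 0.0247, 0.0271]
ee_rot: [[0.994, -0.109, -0.0], [-0.109, -0.994, -0.0], [-0.0, 0.0, -1.0]]
wrist_force: [-3.8, -1.0, 5.3]
gripper_width: 0.181
```

```bash
python3 st.py
```

```text
t 17.37 pos [0.5167 0.0247 0.0271] along mm -131.93 lat -0.9 yaw -6.24 tilt [-5.e-01 -2.e-01 -1.e+03] F [-3.81 -1.03  5.35] Fx -3.68 M [ 0.11  1.11 -0.01] w 15.76
```

jog_arm --pt "1 0 0 -0.0002 0 0 0" --pt "1 0 0 -0.0002 0 0 0" --pt "1 0.0002 0 -0.0002 0 0 0" --pt "1 0.0004 0 -0.0002 0 0 0" --pt "1 0.0006 0 -0.0002 0 0 0" --pt "1 0.0008 0 -0.0002 0 0 0" --pt "1 0.001 0 -0.0002 0 0 0" --pt "1 0.001 0 -0.0002 0 0 0" --pt "1 0.001 0 -0.0002 0 0 0" --pt "1 0.001 0 -0.0002 0 0 0"

```text
time_s: 18.2
tcp_pos: [0.518, 0.0247, 0.0271]
ee_rot: [[0.994, -0.109, 0.0], [-0.109, -0.994, -0.0], [0.0, 0.0, -1.0]]
wrist_force: [-2.3, -0.0, 2.7]
gripper_width: 0.182
```

```bash
python3 st.py; python3 - <<'E'
from station import *
from fit import *
c=capture("side");crop(c,280,100,420,230,5,"s11.png")
E
python3 st.py
```

```text
t 18.2 pos [0.518  0.0247 0.0271] along mm -130.68 lat -0.78 yaw -6.23 tilt [ 1.e-01 -0.e+00 -1.e+03] F [-2.34 -0.01  2.75] Fx -2.33 M [-0.05  0.76  0.01] w 15.82
t 18.25 pos [0.518  0.0247 0.0272] along mm -130.63 lat -0.78 yaw -6.23 tilt [ 2.e-01  0.e+00 -1.e+03] F [-2.48  0.19  2.89] Fx -2.49 M [-0.06  0.75  0.  ] w 15.8
```

View pics/s11.png

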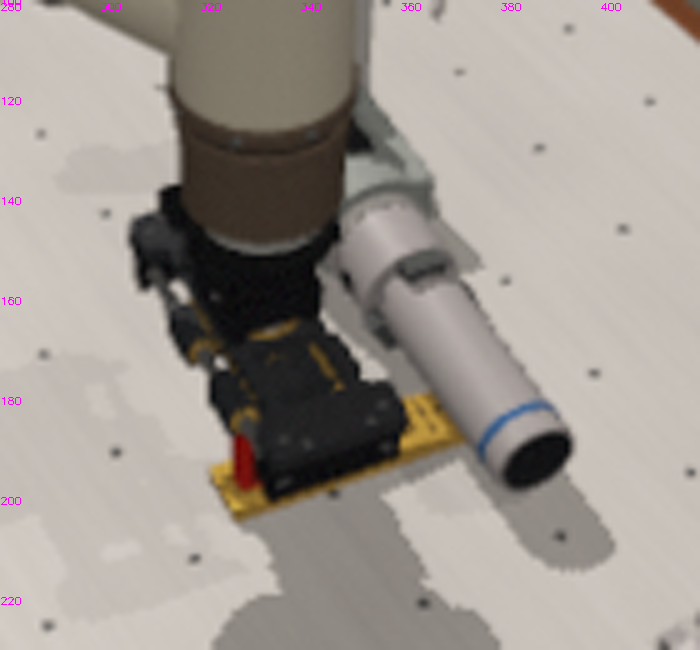

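jog_arm --pt "1 0 0 -0.0003 0 0 0" --pt "1 0.0003 0 -0.0003 0 0 0" --pt "1 0.0006 0 -0.0003 0 0 0" --pt "1 0.0009 0 -0.0003 0 0 0" --pt "1 0.0012 0 -0.0003 0 0 0" --pt "1 0.0015 0 -0.0003 0 0 0" --pt "1 0.0018 0 -0.0003 0 0 0" --pt "1 0.002 0 -0.0003 0 0 0" --pt "1 0.002 0 -0.0003 0 0 0" --pt "1 0.002 0 -0.0003 0 0 0"

```text
time_s: 19.08
tcp_pos: [0.52, 0.0245, 0.0274]
ee_rot: [[0.994, -0.109, 0.0], [-0.109, -0.994, 0.0], [0.0, -0.0, -1.0]]
wrist_force: [-0.0, 0.1, -2.3]
gripper_width: 0.182
```

```bash
python3 st.py
```

```text
t 19.08 pos [0.52   0.0245 0.0274] along mm -128.66 lat -0.75 yaw -6.23 tilt [ 1.e-01  1.e-01 -1.e+03] F [-0.03  0.06 -2.31] Fx -0.03 M [-0.04  0.03 -0.03] w 15.87
```

jog_arm --pt "1 0.0003 0 0.0001 0 0 0" --pt "1 0.0006 0 0.0001 0 0 0" --pt "1 0.0009 0 0.0001 0 0 0" --pt "1 0.0012 0 0.0001 0 0 0" --pt "1 0.0015 0 0.0001 0 0 0" --pt "1 0.0018 0 0.0001 0 0 0" --pt "1 0.002 0 0.0001 0 0 0" --pt "1 0.002 0 0.0001 0 0 0" --pt "1 0.002 0 0.0001 0 0 0" --pt "1 0.002 0 0.0001 0 0 0"

```text
time_s: 19.92
tcp_pos: [0.522, 0.0243, 0.0274]
ee_rot: [[0.994, -0.109, 0.0], [-0.109, -0.994, 0.0], [0.0, -0.0, -1.0]]
wrist_force: [-0.1, -0.4, -3.3]
gripper_width: 0.185
```

```bash
python3 st.py
```

```text
t 19.92 pos [0.522  0.0243 0.0274] along mm -126.63 lat -0.77 yaw -6.23 tilt [ 2.e-01  0.e+00 -1.e+03] F [-0.12 -0.39 -3.35] Fx -0.08 M [-0.    0.04  0.04] w 16.09
```

jog_arm --pt "1 0.0003 0 0.0001 0 0 0" --pt "1 0.0006 0 0.0001 0 0 0" --pt "1 0.0009 0 0.0001 0 0 0" --pt "1 0.0012 0 0.0001 0 0 0" --pt "1 0.0015 0 0.0001 0 0 0" --pt "1 0.0018 0 0.0001 0 0 0" --pt "1 0.002 0 0.0001 0 0 0" --pt "1 0.002 0 0.0001 0 0 0" --pt "1 0.002 0 0.0001 0 0 0" --pt "1 0.002 0 0.0001 0 0 0"

```text
time_s: 20.75
tcp_pos: [0.524, 0.0241, 0.0273]
ee_rot: [[0.994, -0.109, 0.0], [-0.109, -0.994, 0.0], [0.0, -0.0, -1.0]]
wrist_force: [0.4, -1.1, -2.6]
gripper_width: 0.183
```

```bash
python3 st.py
```

```text
t 20.75 pos [0.524  0.0241 0.0273] along mm -124.64 lat -0.77 yaw -6.24 tilt [ 2.e-01  0.e+00 -1.e+03] F [ 0.43 -1.07 -2.64] Fx 0.54 M [ 0.02 -0.02  0.01] w 15.95
```

jog_arm --pt "1 0.0003 0 0 0 0 0" --pt "1 0.0006 0 0 0 0 0" --pt "1 0.0009 0 0 0 0 0" --pt "1 0.0012 0 0 0 0 0" --pt "1 0.0015 0 0 0 0 0" --pt "1 0.0018 0 0 0 0 0" --pt "1 0.002 0 0 0 0 0" --pt "1 0.002 0 0 0 0 0" --pt "1 0.002 0 0 0 0 0" --pt "1 0.002 0 0 0 0 0"

```text
time_s: 21.58
tcp_pos: [0.526, 0.0239, 0.0272]
ee_rot: [[0.994, -0.109, 0.0], [-0.109, -0.994, 0.0], [0.0, -0.0, -1.0]]
wrist_force: [0.6, 0.4, -2.2]
gripper_width: 0.179
```

```bash
python3 st.py
```

```text
t 21.58 pos [0.526  0.0239 0.0272] along mm -122.62 lat -0.76 yaw -6.23 tilt [ 1.e-01  0.e+00 -1.e+03] F [ 0.63  0.39 -2.25] Fx 0.59 M [-0.01  0.04 -0.03] w 15.6
```

jog_arm --pt "1 0.0003 0 0 0 0 0" --pt "1 0.0006 0 0 0 0 0" --pt "1 0.0009 0 0 0 0 0" --pt "1 0.0012 0 0 0 0 0" --pt "1 0.0015 0 0 0 0 0" --pt "1 0.0018 0 0 0 0 0" --pt "1 0.002 0 0 0 0 0" --pt "1 0.002 0 0 0 0 0" --pt "1 0.002 0 0 0 0 0" --pt "1 0.002 0 0 0 0 0"

```text
time_s: 22.42
tcp_pos: [0.528, 0.0236, 0.0273]
ee_rot: [[0.994, -0.109, 0.0], [-0.109, -0.994, 0.0], [0.0, -0.0, -1.0]]
wrist_force: [-0.2, 0.2, -2.4]
gripper_width: 0.18
```

```bash
python3 st.py
```

```text
t 22.42 pos [0.528  0.0236 0.0273] along mm -120.64 lat -0.77 yaw -6.23 tilt [ 1.e-01  0.e+00 -1.e+03] F [-0.21  0.21 -2.4 ] Fx -0.23 M [ 0.   -0.08  0.02] w 15.68
```

jog_arm --pt "1 0.0003 0 0 0 0 0" --pt "1 0.0006 0 0 0 0 0" --pt "1 0.0009 0 0 0 0 0" --pt "1 0.0012 0 0 0 0 0" --pt "1 0.0015 0 0 0 0 0" --pt "1 0.0018 0 0 0 0 0" --pt "1 0.0021 0 0 0 0 0" --pt "1 0.0024 0 0 0 0 0" --pt "1 0.0025 0 0 0 0 0" --pt "1 0.0025 0 0 0 0 0"

```text
time_s: 23.25
tcp_pos: [0.5304, 0.0234, 0.0273]
ee_rot: [[0.994, -0.109, 0.0], [-0.109, -0.994, 0.0], [0.0, -0.0, -1.0]]
wrist_force: [-0.5, 0.3, -2.1]
gripper_width: 0.185
```

```bash
python3 st.py
```

```text
t 23.25 pos [0.5304 0.0234 0.0273] along mm -118.15 lat -0.78 yaw -6.23 tilt [ 1.e-01  0.e+00 -1.e+03] F [-0.47  0.27 -2.07] Fx -0.5 M [-0.06  0.03 -0.02] w 16.11
```

jog_arm --pt "1 0.0003 0 0 0 0 0" --pt "1 0.0006 0 0 0 0 0" --pt "1 0.0009 0 0 0 0 0" --pt "1 0.0012 0 0 0 0 0" --pt "1 0.0015 0 0 0 0 0" --pt "1 0.0018 0 0 0 0 0" --pt "1 0.0021 0 0 0 0 0" --pt "1 0.0024 0 0 0 0 0" --pt "1 0.0025 0 0 0 0 0" --pt "1 0.0025 0 0 0 0 0"

```text
time_s: 24.08
tcp_pos: [0.5329, 0.0231, 0.0273]
ee_rot: [[0.994, -0.109, 0.0], [-0.109, -0.994, 0.0], [0.0, -0.0, -1.0]]
wrist_force: [0.1, -0.3, -2.3]
gripper_width: 0.177
```

```bash
python3 st.py
```

```text
t 24.08 pos [0.5329 0.0231 0.0273] along mm -115.64 lat -0.79 yaw -6.24 tilt [ 1.e-01  0.e+00 -1.e+03] F [ 0.07 -0.27 -2.33] Fx 0.1 M [ 0.01 -0.    0.  ] w 15.37
```

jog_arm --pt "1 0.0003 0 0 0 0 0" --pt "1 0.0006 0 0 0 0 0" --pt "1 0.0009 0 0 0 0 0" --pt "1 0.0012 0 0 0 0 0" --pt "1 0.0015 0 0 0 0 0" --pt "1 0.0018 0 0 0 0 0" --pt "1 0.0021 0 0 0 0 0" --pt "1 0.0024 0 0 0 0 0" --pt "1 0.0025 0 0 0 0 0" --pt "1 0.0025 0 0 0 0 0"

```text
time_s: 24.92
tcp_pos: [0.5354, 0.0228, 0.0273]
ee_rot: [[0.994, -0.109, 0.0], [-0.109, -0.994, 0.0], [0.0, -0.0, -1.0]]
wrist_force: [-0.7, 0.2, -1.7]
gripper_width: 0.182
```

```bash
python3 st.py; python3 - <<'E'
from station import *
from fit import *
for n in["side","top","wrist"]:
  c=capture(n);c["fish"]=n=="wrist";pickle.dump(c,open(f"q_{n}.pkl","wb"))
crop(c,150,0,500,200,2.2,"w12.png")
c=pickle.load(open("q_side.pkl","rb"));crop(c,280,100,420,230,5,"s12.png")
E
```

```text
t 24.92 pos [0.5354 0.0228 0.0273] along mm -113.15 lat -0.8 yaw -6.24 tilt [ 1.e-01  0.e+00 -1.e+03] F [-0.71  0.19 -1.71] Fx -0.73 M [-0.03  0.09  0.04] w 15.81
```

View pics/w12.png

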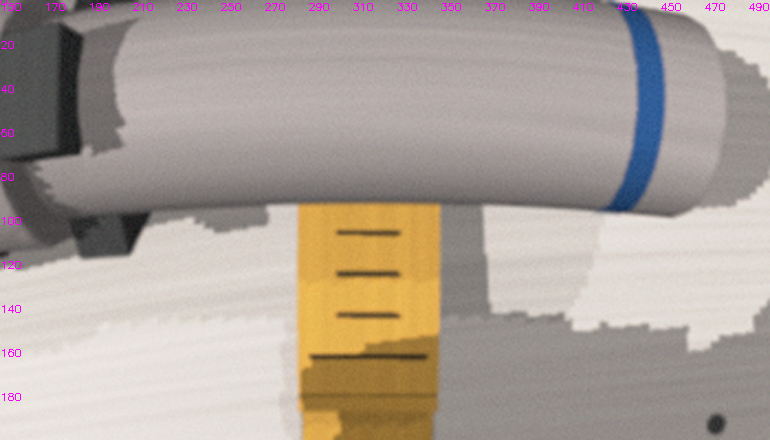

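View pics/s12.png

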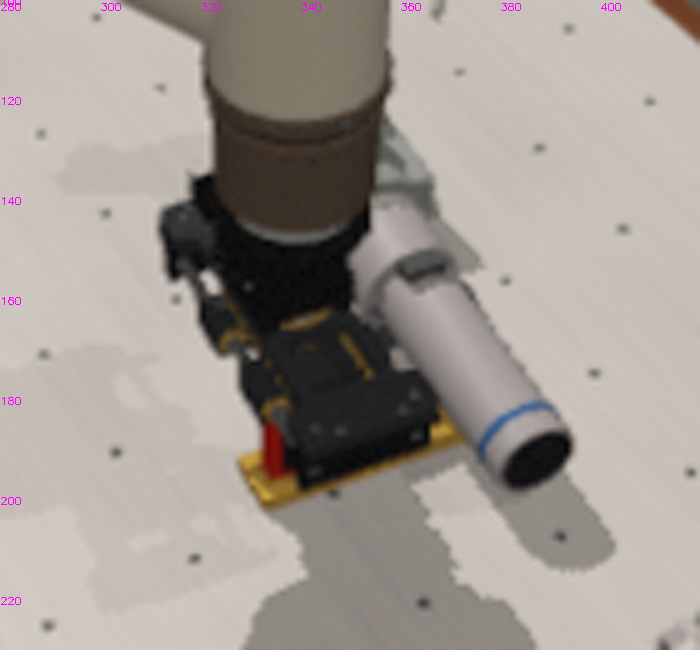

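```bash
python3 - <<'E'
from tube import *
d=pickle.load(open("c0.pkl","rb"));t,s=d["top"],d["side"];w=pickle.load(open("w1.pkl","rb"));q=pickle.load(open("q_wrist.pkl","rb"));qs=pickle.load(open("q_side.pkl","rb"))
ct=lambda x,y:(t,(200+x/5-.5,120+y/5-.5)); cs=lambda x,y:(s,(230+x/4.4-.5,100+y/4.4-.5));cw=lambda x,y:(w,(200+x/3.3-.5,y/3.3-.5))
cq=lambda x,y:(q,(150+x/2.2-.5,y/2.2-.5));cqs=lambda x,y:(qs,(280+x/5-.5,100+y/5-.5))
top=[ct(540,106),ct(640,116),ct(720,126),ct(540,194),ct(630,203),ct(710,212)]
side=[cqs(400,325),cqs(440,385),cqs(478,442),cqs(465,285),cqs(520,360),cqs(560,412)]
wr=[cw(360,118),cw(460,125),cw(540,135),cw(300,257),cw(400,265),cw(520,277)]
qq=[cq(200,208),cq(370,203),cq(500,205),cq(620,211)]
for o in(wr+qq,top+qq,side+qq,top+side+wr+qq): print(*[np.round(a,4) for a in axis_fit(o)])
for z in(.03,.04,.05): print(z,back(q,cq(725,100)[1],z).round(4),back(q,cq(370,203)[1],.012).round(4))
print(back(q,cq(298,300)[1],.016),back(q,cq(440,300)[1],.016))
E
```

```text
[0.6527 0.1111 0.0324] [ 0.021   0.2366 -0.3053 -0.5762  0.0208  0.4615  0.4003  0.2121 -0.0544
 -0.5112]
[0.6519 0.098  0.0356] [-0.5015  0.0576 -0.6091 -0.1162 -0.6385 -0.5382 -0.2166  0.0991  0.2176
  0.1454]
[0.653  0.1206 0.0415] [-3.3266 -2.7784 -2.2824 -3.0157 -2.7956 -1.8362  1.0286  0.5043 -0.0102
 -0.7014]
[0.6519 0.115  0.042 ] [-2.2046 -0.7302 -0.6566  1.2115 -0.1494 -0.7984 -4.1898 -3.3861 -2.6585
 -2.213  -2.3113 -1.565  -1.1845 -0.8536 -1.2826 -0.6458 -0.1916  0.0845
 -0.0398 -0.358  -0.7157 -1.2511]
0.03 [ 0.6456 -0.0803  0.03  ] [0.6237 0.0117 0.012 ]
0.04 [ 0.6439 -0.0744  0.04  ] [0.6237 0.0117 0.012 ]
0.05 [ 0.6421 -0.0685  0.05  ] [0.6237 0.0117 0.012 ]
[0.60109965 0.03264645 0.016     ] [ 0.59719321 -0.00334958  0.016     ]
```

jog_arm --pt "1 0.0003 0 0 0 0 0" --pt "1 0.0006 0 0 0 0 0" --pt "1 0.0009 0 0 0 0 0" --pt "1 0.0012 0 0 0 0 0" --pt "1 0.0015 0 0 0 0 0" --pt "1 0.0018 0 0 0 0 0" --pt "1 0.0021 0 0 0 0 0" --pt "1 0.0024 0 0 0 0 0" --pt "1 0.0025 0 0 0 0 0" --pt "1 0.0025 0 0 0 0 0"

```text
time_s: 25.9
tcp_pos: [0.5371, 0.0224, 0.0271]
ee_rot: [[0.994, -0.109, -0.001], [-0.109, -0.994, -0.0], [-0.001, 0.0, -1.0]]
wrist_force: [-3.7, -0.1, 0.3]
gripper_width: 0.18
```

```bash
python3 st.py
```

```text
t 25.9 pos [0.5371 0.0224 0.0271] along mm -111.43 lat -0.98 yaw -6.24 tilt [-1.5e+00 -3.0e-01 -1.0e+03] F [-3.73 -0.09  0.33] Fx -3.7 M [0.27 0.89 0.12] w 15.64
```

jog_arm --pt "1 0.0001 0 0 0 0 0" --pt "1 0.0002 0 0 0 0 0" --pt "1 0.0003 0 0 0 0 0" --pt "1 0.0004 0 0 0 0 0" --pt "1 0.0005 0 0 0 0 0" --pt "1 0.0006 0 0 0 0 0" --pt "1 0.0006 0 0 0 0 0" --pt "1 0.0006 0 0 0 0 0" --pt "1 0.0006 0 0 0 0 0" --pt "1 0.0006 0 0 0 0 0"

```text
time_s: 26.73
tcp_pos: [0.5372, 0.0224, 0.0271]
ee_rot: [[0.994, -0.109, -0.002], [-0.109, -0.994, -0.0], [-0.002, 0.001, -1.0]]
wrist_force: [-4.9, 0.8, 1.9]
gripper_width: 0.183
```

```bash
python3 st.py
```

```text
t 26.73 pos [0.5372 0.0224 0.0271] along mm -111.31 lat -1.05 yaw -6.25 tilt [-2.4e+00 -4.0e-01 -1.0e+03] F [-4.91  0.77  1.9 ] Fx -4.97 M [0.59 1.57 0.1 ] w 15.93
```

jog_arm --pt "0.4 0 0 0 0 0 0" --pt "0.3 0 0 0 0 0 0" --pt "0.2 0 0 0 0 0 0" --pt "0 0 0 0 0 0 0" --pt "0 0 0 0 0 0 0" --pt "0 0 0 0 0 0 0" --pt "0 0 0 0 0 0 0" --pt "0 0 0 0 0 0 0" --pt "0 0 0 0 0 0 0" --pt "0 0 0 0 0 0 0"

```text
time_s: 27.57
tcp_pos: [0.5385, 0.0225, 0.0273]
ee_rot: [[0.994, -0.109, 0.0], [-0.109, -0.994, 0.0], [0.0, -0.0, -1.0]]
wrist_force: [0.6, 0.2, -1.2]
gripper_width: 0.496
```

```bash
python3 st.py; python3 - <<'E'
from station import *
from fit import *
c=capture("wrist");c["fish"]=1
crop(c,150,0,500,320,2,"w13.png")
E
```

```text
t 27.57 pos [0.5385 0.0225 0.0273] along mm -110.08 lat -0.79 yaw -6.23 tilt [ 1.e-01  0.e+00 -1.e+03] F [ 0.57  0.16 -1.19] Fx 0.55 M [ 0.01 -0.03 -0.02] w 43.13
```

View pics/w13.png

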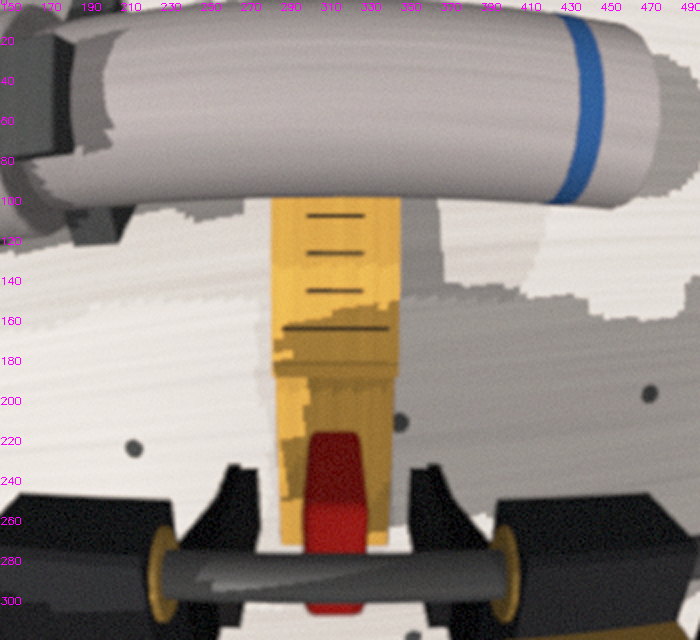

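jog_arm --pt "0 0 0 -0.01 0 0 0" --pt "0 0 0 -0.03 0 0 0" --pt "0 0 0 -0.06 0 0 0" --pt "0 0 0 -0.09 0 0 0" --pt "0 -0.01 0 -0.12 0 0 0" --pt "0 -0.04 0 -0.14 0 0 0" --pt "0 -0.07 0 -0.16 0 0 0" --pt "0 -0.1 0 -0.18 0 0 0" --pt "0 -0.12 0 -0.19 0 0 0" --pt "0 -0.12 0 -0.19 0 0 0"

```text
time_s: 28.45
tcp_pos: [0.4171, 0.0356, 0.2207]
ee_rot: [[0.994, -0.107, 0.005], [-0.107, -0.994, 0.003], [0.005, -0.004, -1.0]]
wrist_force: [-0.6, 0.1, -0.1]
gripper_width: 0.498
```

```bash
python3 st.py; python3 - <<'E'
from station import *
from fit import *
for n in["wrist","top","side"]:
  c=capture(n);c["fish"]=n=="wrist";pickle.dump(c,open(f"f_{n}.pkl","wb"))
  # predicted pose: tcp grip at along -111.3+-
  e=np.array([.994,-.1085]);o=np.array([.5372,.0225])+.065*e;P=np.vstack([proj(c,T(o[0],o[1],-6.24,p)) for p in GAUGE])
  if n=="wrist":crop(c,0,0,640,400,1.25,"w14.png",P)
  elif n=="top":crop(c,270,120,470,260,4,"t14.png",P)
  else:crop(c,290,100,430,230,5,"s14.png",P)
E
```

```text
t 28.45 pos [0.4171 0.0356 0.2207] along mm -232.14 lat -0.78 yaw -6.14 tilt [    5.5     2.9 -1000. ] F [-0.59  0.08 -0.09] Fx -0.59 M [-0.01 -0.   -0.02] w 43.37
```

View pics/w14.png

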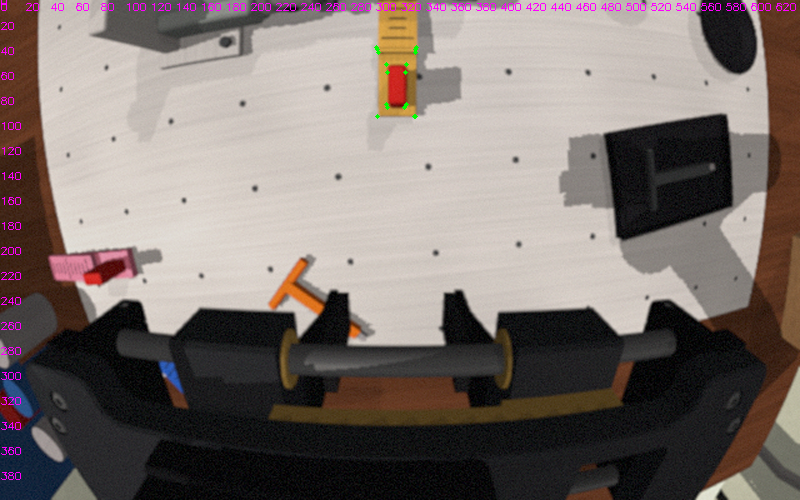

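View pics/t14.png

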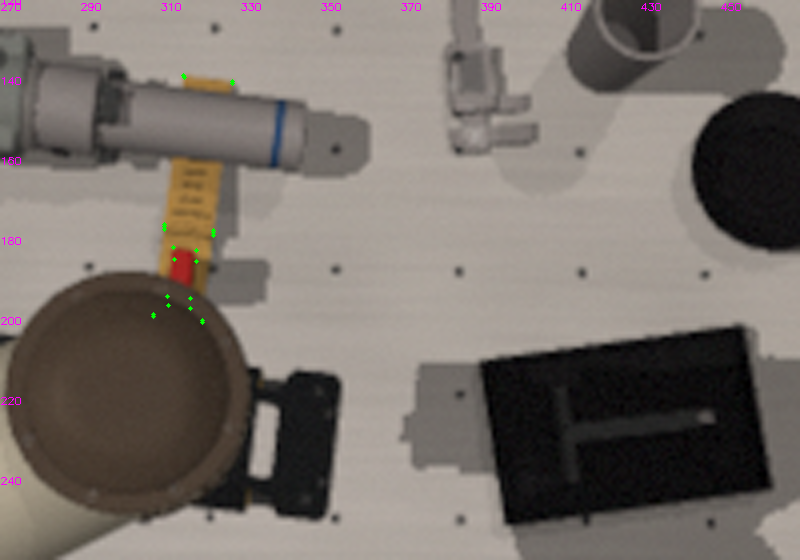

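View pics/s14.png

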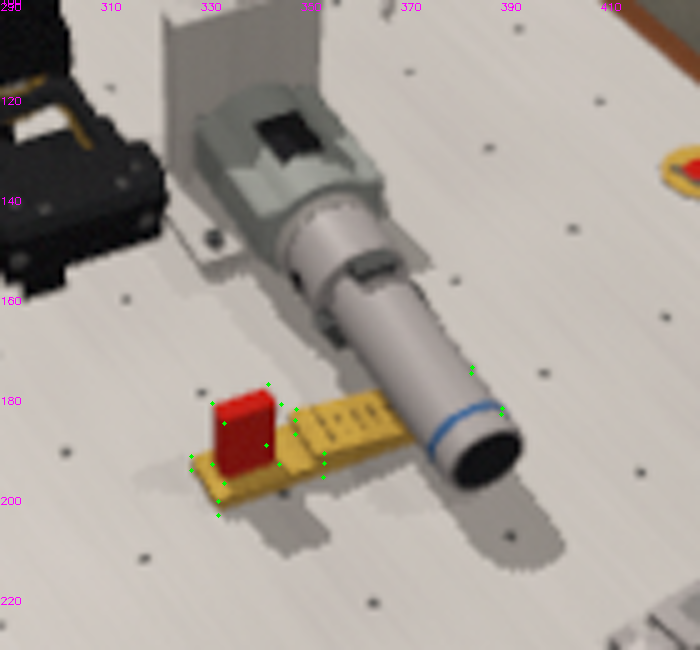

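```bash
python3 - <<'E'
from fit import *
d=pickle.load(open("c0.pkl","rb"))
for n,b in dict(side=(362,170,402,202),top=(320,138,352,165)).items():
    f=pickle.load(open(f"f_{n}.pkl","rb"));x0,y0,x1,y1=b
    A,B=[cv2.cvtColor(c["frame"][y0:y1,x0:x1],cv2.COLOR_RGB2GRAY).astype(np.float32) for c in(d[n],f)]
    print(n,cv2.phaseCorrelate(A,B,cv2.createHanningWindow(A.shape[::-1],cv2.CV_32F)))
f=pickle.load(open("f_wrist.pkl","rb"))
# fit blade tail+grip in wrist: only rows below tube
b=(290,25,345,100);m=mask(f,b,"gauge");from scipy.optimize import minimize
g,r=fit([(f,m,b)],GAUGE,[.6018,.0155,-6.2]);print(g,r)
e=np.array([.9943,-.107]);print("along/lat",(g[:2]-[.648,.0115])@e,(g[:2]-[.648,.0115])@[.107,.9943])
E
```

```text
side ((-0.06444060303220311, 0.07702296566583122), 0.9493368752300739)
top ((0.07819248362315712, 0.6314363666141105), 1.0038488327904984)
[ 0.60237361  0.01412886 -6.29145072] 0.01997540146112442
along/lat -0.04564761225760932 -0.0022681496422900173
```

```bash
python3 - <<'E'
from fit import *
d=pickle.load(open("c0.pkl","rb"));p=pickle.load(open("p_top.pkl","rb"));q=pickle.load(open("q_top.pkl","rb"));f=pickle.load(open("f_top.pkl","rb"))
for b in [(331,138,355,168),(415,105,450,145),(380,105,405,160),(225,120,285,165)]:
    x0,y0,x1,y1=b;G=[cv2.cvtColor(c["frame"][y0:y1,x0:x1],cv2.COLOR_RGB2GRAY).astype(np.float32) for c in(d["top"],p,q,f)]
    for B in G[1:]: print(b,np.round(cv2.phaseCorrelate(G[0],B,cv2.createHanningWindow(B.shape[::-1],cv2.CV_32F))[0],2))
E
```

```text
(331, 138, 355, 168) [-0.    0.01]
(331, 138, 355, 168) [0.37 0.03]
(331, 138, 355, 168) [ 0.88 -0.57]
(415, 105, 450, 145) [-0.08  0.  ]
(415, 105, 450, 145) [-0.03  0.01]
(415, 105, 450, 145) [-0.03 -0.08]
(380, 105, 405, 160) [0.53 0.  ]
(380, 105, 405, 160) [0.52 0.05]
(380, 105, 405, 160) [0.62 0.01]
(225, 120, 285, 165) [0.13 0.42]
(225, 120, 285, 165) [0.11 0.53]
(225, 120, 285, 165) [-0.07  0.68]
```

```bash
python3 - <<'E'
from fit import *
d=pickle.load(open("c0.pkl","rb"))
L=[]
for n,b in [("top",(300,130,360,170)),("side",(350,160,410,205))]:
    f=pickle.load(open(f"f_{n}.pkl","rb"));x0,y0,x1,y1=b
    L.append(np.vstack([cv2.resize(c["frame"][y0:y1,x0:x1,::-1],(390,270),interpolation=cv2.INTER_CUBIC) for c in(d[n],f)]))
cv2.imwrite("pics/cmp.png",np.hstack(L))
E
```

```text
(no output)
```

View pics/cmp.png

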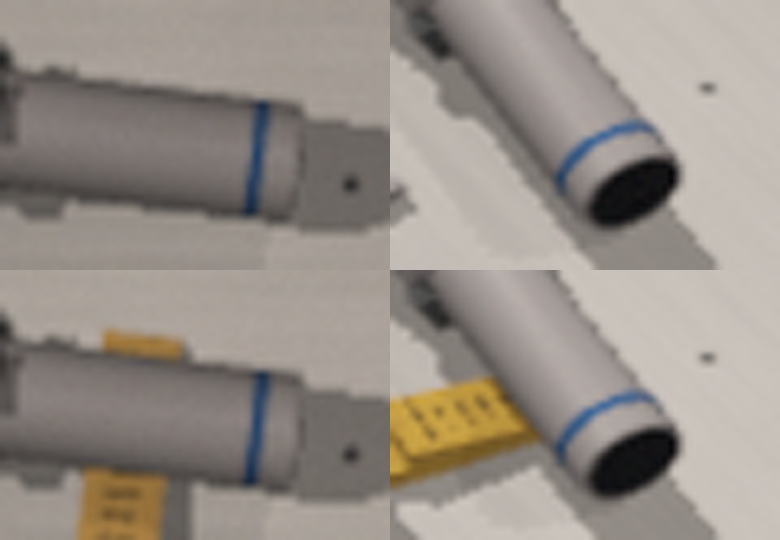

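```bash
python3 -c "
from station import *
print(finish_job())"
```

```text
the job is handed in; nothing more can be done
None
```

The chuck key is in the black tray, and the brass feeler blade is under the middle of the tube at the point where it bit. I handed the job in at about 28.6 s, with the gripper open and clear of everything.

- **Bite:** the blade slid freely until its grip was about 111 mm short of the tube axis. There it stopped advancing: the last 0.6 mm commanded moved it only about 0.1 mm, and the push force rose to about 5 N. I released it at that point. The bite position suggests a gap of about 11 mm, to be confirmed by reading the blade.
- **Position:** blade yaw is about −6.2 to −6.3°, and my tube estimates lie between −5.6 and −6.9°. The blade is about 1–2 mm off the tube's middle.
- **Tube:** before and after pictures show it where it was, with 0.1 px shift in the side view.
- **Other things:** nothing else looks disturbed in the final pictures.

**Checks that disagreed or fell short:**
- **Top-view image shift:** this came out at 0.6–0.9 px on the tube. It also moved by up to 0.7 px on fixed or untouched things because of shadows, so I relied on the side view and a direct comparison.
- **Tube height from the cameras:** the estimates scattered from 32 to 42 mm, too loose to use, so the bite was judged from the forces.
- **Resistance before the bite:** about 20 mm before the bite I felt up to 4 N of drag. It was the blade pressed on the bed, and it went away when I eased the pressure.

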